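# Lay three bound books on their pressing boards and weight the leather ones

### The arm

A 6-joint arm with a two-finger parallel gripper is mounted at the origin on the work surface. World frame = base frame: x ahead of the robot, y to its left, z up, the work surface at z = 0. Lengths are in m, angles in degrees, forces in N, time in s.
With the tool pointing down it reaches from about 0.225 to 0.875 m from the base axis. Payload 3.4 kg.
Tool frame: the origin (TCP) lies midway between the tips of the shut fingers; the grasp point (between the pads) lies robot.grip_point_offset behind it (robot.grip_point_offset is the distance from the TCP to the grasp point, in m); z points along the fingers, y is the direction in which the jaws open and shut (so a half turn about z gives the same grasp; the last joint's range is limited). The gripper opens to 85 mm and grips with 20 to 120 N. Pads are 22 mm wide; open, the fingers measure 114 mm over their backs; the gripper's body (76 mm by 85 mm) begins 54 mm behind the grasp point. The pads swing forward as they close: fully open they stand 13 mm farther back than shut.
Start: joints at [-6.933, 15.808, 86.224, -0, 77.962, -6.933], TCP at [0.575, -0, 0.231] pointing down, gripper open.
Joint ranges: [-165.64, 165.64], [-43.16, 119.46], [12.63, 154.43], [-67.54, 247.53], [6.08, 155.33], [-154.97, 154.97]. Speed limits (degrees/s): [147.25, 147.25, 180, 180, 180, 180].

### API

Orientations are given as a 3x3 rotation matrix whose columns are the frame's x, y, z axes.
In Python, from plant import robot, snapshot, nets gives the robot as it stands.
- The arm moves only by the tool apply_moves, never from a script. Its argument "deltas" is a list of rows, each a list of 3 entries, a list of its own where there are three numbers: the turn, a rotation vector about the world's x, y, z in rad, then the shift along the world's x, y, z in mm, then the opening, from 0 (shut) to 1 (fully open). A call has exactly 10 rows; each row shifts and turns the commanded pose from where the row before left it; what a row does not reach is not made up. A row lasts 1/12 s, in which the tool goes at most 41.7 mm and 7.16 degrees, less where a joint would pass 70% of its speed; a pose out of reach is approached as far as the arm can. A call is refused whole if a number of a shift passes 41.7 or a number of a turn 0.125, either way. A call with a gripper value outside its range is refused whole. The fingers move at their own pace and stop on an object; "grip_force" is the grip in N (left out, the last holds). Time passes only in rows, so rows that do not move let the fingers close, or fill a call up. It gives the time, the measured TCP pose, the force and the opening at its end, in the units of the state.
- robot.sense(): the state, without advancing time (a new reading comes with each control period).
- snapshot(name): name is "scene" or "side" or "wrist"; returns a dict with "frame" (400x640x3 uint8, blue, green, red), "range_z" (400x640 float32, m along the optical axis (not along the pixel's ray), 0 where there is no reading), "camera_matrix" (3x3 intrinsics, pixels), "R" (3x3) and "t" (3): a world point X has camera coordinates R X + t; the wrist camera has in their place "hand_eye" (4x4, takes a point from camera to tool coordinates, whose origin is the TCP and whose axes are the flange's). Camera axes: x right, y down, z forward; pixel columns grow to the right and rows downward; lengths in m; the calibration is good to about 2 mm. The wrist camera is an equidistant fisheye: a pixel r from the principal point sees the ray r / f radians off the axis. A picture is of the moment at which its call begins: read the wrist's pose just before it.
- robot.close_job(): hands the job in, once; it reports no verdict.
Trained networks look in a picture, given as the dict that the camera call returned (one of the last four; its "shot" number tells which), for a name from the list of things; names that differ only in an ending like _2 or _b are one class to them, and where a whole thing is asked for, a point or a joint stands for the part that bears it (a point fixed in the world has none). Each returns a list of dicts, best first, with "p" (0 to 1); they miss things now and then, are a little off and sometimes report something else, mostly with a low value. They report only what shows in the picture. A call takes as long as a camera call. They do not tell look-alikes from the thing itself.
- nets.outline_of(picture, thing): "pixels" (400x640 bool, what is visible of it) and "rect" ([left, top, right, bottom] in pixels, round what is visible of it).
The state is a dict: "clock": time; "qpos": joint angles; "qd": joint speeds; "joint_efforts": joint torques, N m; "eef_pos": TCP position; "tool_rot": TCP orientation; "force": force on the tool from outside, world axes, zero at the start; "wrist_torque": the same for the moment, N m; "gripper_width": finger opening in m.
Only numpy, scipy, OpenCV 4.12 (cv2) and the standard library are available. Lean on these libraries where they do the work, as an engineer would, in place of code of your own. Each camera call takes 0.05 s, during which the arm holds its last target.

### The job

Put the three books to rest for the night: lay each one flat and square on the baize of the pressing board cut to its format. The two leather books are still damp from pasting and must dry under weights, so stand the round weight in the middle of the square red one and the bar weight lengthwise along the middle of the narrow tan one, setting them down gently. Leave the hammer and the finishing wheel where they lie.

Things in the scene. Friction and masses are not known exactly. Their poses are not given: they have to be found in the camera images.
- square_book_center (a point): Centre (half-way up) of the dark red leather book, square, with raised bands on its spine and gold lines on its cover, a closed, stiff hardback lying flat on the bench, loose, 62 mm along its x (spine at -x, page edges at +x) by 62 mm along its y by 26 mm thick; z up. It is gripped across its 62 mm, over spine and page edges. About 85 g.
- narrow_book_center (a point): Centre (half-way up) of the tan leather book, long and narrow, with raised bands on its spine and gold lines on its cover, a closed, stiff hardback lying flat on the bench, loose, 48 mm along its x (spine at -x, page edges at +x) by 120 mm along its y by 20 mm thick; z up. It is gripped across its 48 mm, over spine and page edges. About 98 g.
- tall_book_center (a point): Centre (half-way up) of the navy blue cloth book, of common upright format, with a small plain paper label on its cover, a closed, stiff hardback lying flat on the bench, loose, 64 mm along its x (spine at -x, page edges at +x) by 96 mm along its y by 22 mm thick; z up. It is gripped across its 64 mm, over spine and page edges. About 115 g.
- square_board_top (a point): Middle of the top face of the square pressing board, which matches the dark red book: plywood, 12 mm thick, 80 mm along x by 80 mm along y, brass strips along its two sides at +x and -x, green baize on top in the very format of its book (62 by 62 mm), which leaves a plywood margin of 9 mm all round. Lies flat on the bench and does not shift; z up.
- narrow_board_top (a point): Middle of the top face of the long narrow pressing board, which matches the tan book: plywood, 12 mm thick, 66 mm along x by 138 mm along y, brass strips along its two sides at +x and -x, green baize on top in the very format of its book (48 by 120 mm), which leaves a plywood margin of 9 mm all round. Lies flat on the bench and does not shift; z up.
- tall_board_top (a point): Middle of the top face of the broad oblong pressing board, which matches the navy book: plywood, 12 mm thick, 82 mm along x by 114 mm along y, brass strips along its two sides at +x and -x, green baize on top in the very format of its book (64 by 96 mm), which leaves a plywood margin of 9 mm all round. Lies flat on the bench and does not shift; z up.
- round_weight_grip (a point): Middle of the handle of the round weight: black iron disc 52 mm across and 30 mm high standing on the bench, with an upright round wooden handle in its centre, 22 mm across, from 30 to 72 mm above its underside. This point lies on its axis, 54 mm above its underside. About 0.5 kg, loose; z up.
- bar_weight_grip (a point): Middle of the handle of the bar weight: black iron bar 34 mm along x, 90 mm along y, 26 mm high, standing on the bench; above it a wooden rail handle along y, 14 mm wide (x), 78 mm long and 14 mm high, spans two brass posts 66 mm apart, with 23 mm of free air between rail and iron. This point is the rail's centre, 56 mm above the weight's underside. About 0.6 kg, loose; z up.
- hammer: Bystander: a hammer, 260 mm long, lying on the bench beyond the work, loose; origin in the middle of its underside, handle towards its -x. Leave it alone.
- fillet: Bystander: a bookbinder's finishing wheel (wooden handle, steel fork, brass disc 68 mm across), 250 mm long, lying on the bench beyond the work, loose; origin on its underside where handle and fork meet, disc towards its +x. Leave it alone.
Things that resemble listed ones, but are neither listed nor needed, are in the scene too. What is shaped like the part that bears square_book_center but orange is not meant. There is more than one size of the part that bears narrow_book_center; the job needs the larger.

How it is judged:
By the outcome, as a careful person would: the job done as asked, in the order asked, and still so for the second after the job is handed in, with the robot touching nothing.
It also fails if it takes over 120 s, if anything falls off the work surface, if the arm or the gripper's body presses on something with over 40 N, if the wrist force passes 120 N, or if a joint passes its speed limit or range.

## Working session

There is one attempt and no reset: what is moved stays moved. The work goes in short steps, Python scripts to look and compute and a tool call to move; the robot and the scene stay as the last step left them, time stands still between calls to the robot, and variables do not carry over. Pictures are saved under pics/ and viewed, and the job is handed in when it is done.

Besides the shell and the picture viewer there is one more tool, called as a command line: name --argument value ..., lists and objects as JSON in quotes. apply_moves: Moves the arm, as the interface text tells. Its arguments: {"type":"object","properties":{"deltas":{"type":"array"},"grip_force":{"type":"number"}},"required":["deltas"]}

```bash
ls; mkdir -p pics; python3 - <<'E'
from plant import robot, snapshot, nets
import cv2,numpy as np
print(robot.sense()); print(robot.grip_point_offset)
for n in ["scene","side","wrist"]:
    p=snapshot(n); cv2.imwrite(f"pics/{n}0.png",p["frame"])
    print(n,{k:(v if k not in("frame","range_z") else None) for k,v in p.items()})
E
```

```text
pics
{'clock': 0.0, 'qpos': array([-6.93230285e+00,  1.58451515e+01,  8.62952693e+01,  2.19223167e-04,
        7.79614087e+01, -6.93302844e+00]), 'qd': array([ 0.0041275 ,  0.00595814, -0.08397211,  0.03547193, -0.02168467,
        0.03526414]), 'joint_efforts': array([ 6.20495921e-04, -4.16768074e+01, -2.45808578e+01, -1.52056768e-04,
        1.11346930e-02,  1.69860516e-05]), 'eef_pos': array([5.74471574e-01, 6.51159083e-05, 2.30463953e-01]), 'tool_rot': array([[-1.16702017e-05,  9.99998444e-01, -1.76381535e-03],
       [ 9.99999976e-01,  1.20551265e-05,  2.18223742e-04],
       [ 2.18244665e-04, -1.76381276e-03, -9.99998421e-01]]), 'force': array([-0.61829201,  0.25193107,  0.0023421 ]), 'wrist_torque': array([-0.03819733, -0.00872305, -0.04758805]), 'gripper_width': 0.08533473350232222}
0.0187
scene {'frame': None, 'range_z': None, 'camera_matrix': array([[473.1394859 ,   0.        , 321.57827758],
       [  0.        , 473.1394859 , 203.38336904],
       [  0.        ,   0.        ,   1.        ]]), 'R': array([[ 0.64012479,  0.76790013,  0.02386732],
       [ 0.43960222, -0.340
[... 432 characters left out ...]
-0.78424386],
       [ 0.11266703, -0.77632834, -0.62017775]]), 't': array([0.534937  , 0.05140046, 1.06226914]), 'shot': 2}
wrist {'frame': None, 'range_z': None, 'camera_matrix': array([[309.70691629,   0.        , 319.34374999],
       [  0.        , 309.70691629, 205.01746434],
       [  0.        ,   0.        ,   1.        ]]), 'hand_eye': array([[-9.41377180e-05, -9.58312412e-01, -2.85722438e-01,
         7.25755193e-02],
       [ 9.99999913e-01, -2.06625021e-04,  3.63547270e-04,
         7.17038503e-05],
       [-4.07429266e-04, -2.85722379e-01,  9.58312348e-01,
        -1.43218538e-01],
       [ 0.00000000e+00,  0.00000000e+00,  0.00000000e+00,
         1.00000000e+00]]), 'shot': 3}
```

View pics/scene0.png

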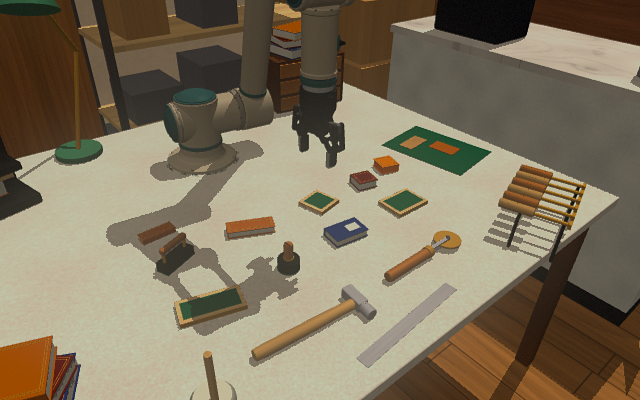

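View pics/side0.png

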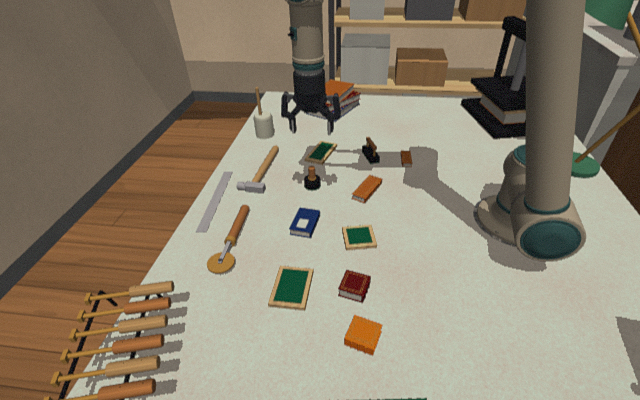

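View pics/wrist0.png

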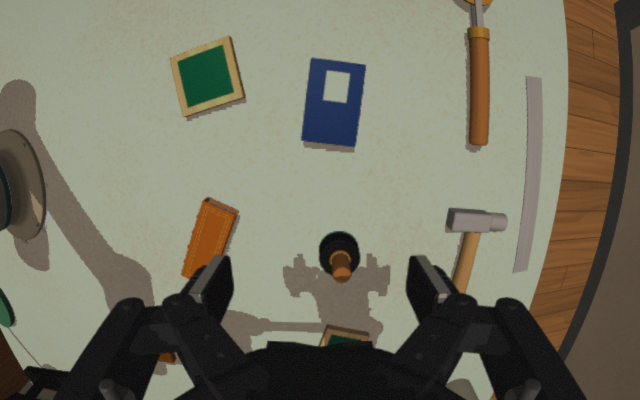

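```bash
cat > h.py <<'E'
from plant import robot, snapshot, nets
import cv2,numpy as np
def cloud(p,pose=None):
    """per-pixel world coords (H,W,3), nan where no depth"""
    K=p["camera_matrix"]; z=p["range_z"].astype(float); z=np.where(z>0,z,np.nan)
    v,u=np.mgrid[0:400,0:640].astype(float)
    x=(u-K[0,2])/K[0,0]; y=(v-K[1,2])/K[1,1]
    if "R" in p:
        C=np.dstack([x*z,y*z,z]); return (C-p["t"])@p["R"]
    r=np.hypot(x,y)+1e-9; s=np.tan(np.minimum(r,1.4))/r
    C=np.dstack([x*s*z,y*s*z,z])
    H=p["hand_eye"]; T=C@H[:3,:3].T+H[:3,3]
    R,t=pose
    return T@R.T+t
def project(p,X,pose=None):
    X=np.atleast_2d(X); K=p["camera_matrix"]
    if "R" in p:
        C=X@p["R"].T+p["t"]; return np.c_[K[0,0]*C[:,0]/C[:,2]+K[0,2],K[1,1]*C[:,1]/C[:,2]+K[1,2]]
    R,t=pose; H=p["hand_eye"]; T=(X-t)@R; C=(T-H[:3,3])@H[:3,:3]
    n=np.hypot(C[:,0],C[:,1])+1e-12; th=np.arctan2(n,C[:,2])
    return np.c_[K[0,0]*th*C[:,0]/n+K[0,2],K[1,1]*th*C[:,1]/n+K[1,2]]
def wrist():
    s=robot.sense(); p=snapshot("wrist"); return p,(s["tool_rot"],s["eef_pos"])
def rect(P):
    (c,wh,a)=cv2.minAreaRect((P[:,:2]*1000).astype(np.float32))
    return np.round(c,1),np.round(wh,1),round(a,1)
E
python3 - <<'E'
from h import *
names="square_book_center narrow_book_center tall_book_center square_board_top narrow_board_top tall_board_top round_weight_grip bar_weight_grip hammer fillet".split()
for cam in ["scene","side","wrist"]:
    if cam=="wrist": p,pose=wrist()
    else: p,pose=snapshot(cam),None
    W=cloud(p,pose)
    print(cam, "bench z pct",np.nanpercentile(W[150:300,200:450,2],[5,25,50,75]).round(4))
    for n in names:
        for o in nets.outline_of(p,n)[:4]:
            m=cv2.erode(o["pixels"].astype(np.uint8),np.ones((2,2)))>0
            P=W[m]; P=P[~np.isnan(P[:,0])]
            if len(P)<20: print(n,"few",o["rect"],o["p"]); continue
            zt=np.percentile(P[:,2],90); Q=P[abs(P[:,2]-zt)<.006]
            print(n,round(o["p"],2),np.round(o["rect"]),"ztop",round(zt,4),len(Q),*rect(Q))
E
```

```text
scene bench z pct [-0.0026 -0.0011  0.0001  0.0017]
square_book_center 0.96 [348. 172. 377. 188.] ztop 0.027 202 [439.5 295.3] [64.4 58. ] 79.5
narrow_book_center 0.88 [139. 221. 174. 246.] ztop 0.0155 260 [ 300.6 -284.5] [32.5 82.9] 3.8
narrow_book_center 0.65 [224. 214. 274. 240.] ztop 0.0209 487 [424.9 -91.2] [117.   48.1] 62.8
tall_book_center 0.87 [323. 219. 369. 246.] ztop 0.023 531 [592.3  88.7] [96.5 60.1] 83.2
tall_book_center 0.24 [378. 190. 428. 215.] ztop 0.0135 652 [584.5 309.9] [114.8  82.8] 88.7
narrow_board_top 0.6 [174. 283. 248. 328.] ztop 0.0133 1543 [ 599.9 -298.3] [134.6  68.4] 73.7
tall_board_top 0.91 [374. 188. 426. 219.] ztop 0.0135 652 [584.  310.2] [ 81.1 116. ] 0.3
round_weight_grip 0.68 [279. 241. 296. 274.] ztop 0.0633 41 [ 605.8 -102.6] [17.9  9. ] 55.1
bar_weight_grip 0.61 [158. 232. 196. 275.] ztop 0.0597 153 [ 425.8 -291.8] [10.6 76.6] 23.8
hammer 0.69 [254. 285. 379. 362.] ztop 0.0256 1147 [ 782.8 -174.1] [257.4  83.3] 86.2
fillet 0.67 [382. 229. 460. 280.] ztop 0.026 398 [776.3 157.6] [ 19.5 223.7] 0.9
side bench z pct [-0.0019 -0.0003  0.0007  0.00
[... 1556 characters left out ...]
 231. 356. 285.] ztop 0.0719 272 [599.  -97.7] [20.7 20.3] 52.8
tall_book_center 0.7 [304.  55. 365. 147.] ztop 0.0236 4487 [590.   87.8] [96.6 63.1] 83.8
tall_book_center 0.29 [168.  35. 244. 118.] ztop 0.0138 3872 [437.9 125.5] [81.6 79.4] 13.1
square_board_top 0.86 [169.  35. 244. 119.] ztop 0.0138 3882 [437.8 125.9] [81.6 80. ] 12.8
narrow_board_top 0.94 [318. 325. 369. 348.] ztop 0.0138 555 [ 612.2 -249.4] [37.3 67.2] 75.8
narrow_board_top 0.46 [462.   2. 492. 144.] ztop 0.0277 1859 [772.2 140. ] [188.9  25.1] 89.9
round_weight_grip 0.64 [318. 229. 357. 282.] ztop 0.0719 268 [598.9 -97.2] [20.3 19.4] 58.6
fillet 0.68 [464.   0. 490. 143.] ztop 0.0277 1820 [772.  140.5] [ 23.5 187.7] 0.8
```

apply_moves --deltas '[[[0, 0, 0], [-10, 36, 5], 1], [[0, 0, 0], [-10, 36, 5], 1], [[0, 0, 0], [-10, 36, 5], 1], [[0, 0, 0], [-10, 36, 5], 1], [[0, 0, 0], [-10, 36, 5], 1], [[0, 0, 0], [0, 0, 0], 1], [[0, 0, 0], [0, 0, 0], 1], [[0, 0, 0], [0, 0, 0], 1], [[0, 0, 0], [0, 0, 0], 1], [[0, 0, 0], [0, 0, 0], 1]]'

```text
clock: 2.63
eef_pos: [0.5254, 0.1787, 0.256]
tool_rot: [[0.002, 1.0, -0.0], [1.0, -0.002, -0.001], [-0.001, -0.0, -1.0]]
force: [-0.5, -1.0, 0.5]
gripper_width: 0.0855
```

```bash
python3 - <<'E'
from h import *
p,pose=wrist(); cv2.imwrite("pics/w1.png",p["frame"]); np.savez("w1.npz",R=pose[0],t=pose[1],**p); print(pose)
E
```

```text
(array([[ 1.85136536e-03,  9.99998231e-01, -3.32409805e-04],
       [ 9.99998142e-01, -1.85154365e-03, -5.36857713e-04],
       [-5.37472234e-04, -3.31415267e-04, -9.99999801e-01]]), array([0.52538399, 0.17868832, 0.25603726]))
```

View pics/w1.png

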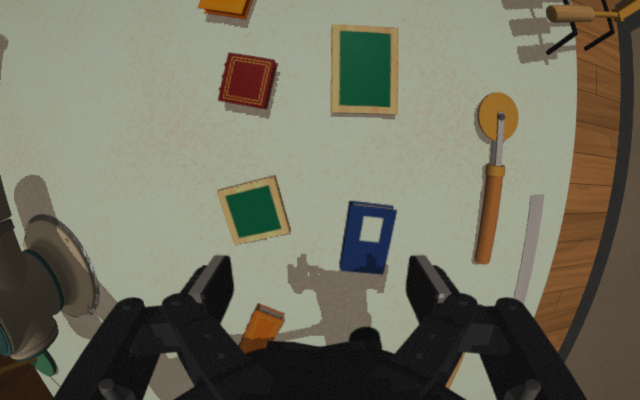

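```bash
cat >> h.py <<'E'
def rays_at(p,pose,uv,z):
    """world xy where pixels uv meet plane z"""
    K=p["camera_matrix"]; x=(uv[:,0]-K[0,2])/K[0,0]; y=(uv[:,1]-K[1,2])/K[1,1]
    if "R" in p:
        d=np.c_[x,y,np.ones_like(x)]@p["R"]; o=-p["t"]@p["R"]
    else:
        r=np.hypot(x,y)+1e-12; d=np.c_[np.sin(r)*x/r,np.sin(r)*y/r,np.cos(r)]
        H=p["hand_eye"]; R,t=pose; d=d@H[:3,:3].T@R.T; o=R@H[:3,3]+t
    k=(z-o[2])/d[:,2]; return (o+d*k[:,None])[:,:2]
def fitmask(p,pose,m,z,roi=None):
    m=m.astype(np.uint8)
    n,l,st,_=cv2.connectedComponentsWithStats(m)
    if n<2: return None
    i=1+np.argmax(st[1:,4]); m=cv2.morphologyEx((l==i).astype(np.uint8),cv2.MORPH_OPEN,np.ones((3,3)))
    # supersampled filled area -> moments (pixel = area), robust to +-0.5px
    m=cv2.morphologyEx(m,cv2.MORPH_CLOSE,np.ones((9,9)))
    cs,_=cv2.findContours(m,cv2.RETR_EXTERNAL,cv2.CHAIN_APPROX_NONE); c=max(cs,key=cv2.contourArea)
    mm=np.zeros_like(m); cv2.drawContours(mm,[c],-1,1,-1)
    v,u=np.nonzero(mm)
    X=rays_at(p,pose,np.c_[u,v].astype(float),z)*1000
    (cc,wh,a)=cv2.minAreaRect(X.astype(np.float32))
    return dict(c=np.round(cc,1),wh=np.round(wh,1),a=round(a,2),bbox=st[i,:4].tolist(),area=len(u))
def green(p):
    h=cv2.cvtColor(p["frame"],cv2.COLOR_BGR2HSV); return cv2.inRange(h,(55,120,30),(90,255,255))>0
def load(f):
    d=dict(np.load(f)); return d,(d["R0"] if "R0" in d else d.pop("R"),d.pop("t"))
def topfit(p,pose,name,near,ztop=None,tol=.005):
    """fit a thing's top; near = xy mm picks the candidate"""
    W=cloud(p,pose); best=None
    for o in nets.outline_of(p,name):
        m=cv2.dilate(o["pixels"].astype(np.uint8),np.ones((5,5)))>0
        P=W[o["pixels"]]; P=P[~np.isnan(P[:,0])]
        if len(P)<30: continue
        zt=np.median(P[P[:,2]>np.percentile(P[:,2],60)][:,2])
        c=np.median(P,0)[:2]*1000
        if np.hypot(*(c-near))>70: continue
        f=fitmask(p,pose,m&(W[:,:,2]>zt-tol),zt if ztop is None else ztop); f["z"]=round(float(zt),4); f["p"]=round(o["p"],2)
        return f
E
python3 - <<'E'
from h import *
p,pose=wrist()
W=cloud(p,pose)
for b,near in [("square_board",(437,128)),("tall_board",(582,312))]:
    u,v=project(p,np.r_[np.array(near)/1000,.012],pose)[0]
    g=green(p); k=np.zeros_like(g); k[max(0,int(v)-70):int(v)+70,int(u)-60:int(u)+60]=1
    print(b,fitmask(p,pose,g&k,.012),"z",np.nanmedian(W[g&k][:,2]))
    print(topfit(p,pose,b+"_top",near))
for b,near in [("square_book",(437,298)),("tall_book",(590,88))]: print(b,topfit(p,pose,b+"_center",near))
f=p["frame"][20:280,190:420]; cv2.imwrite("pics/z1.png",cv2.resize(f,None,fx=2.3,fy=2.3,interpolation=cv2.INTER_CUBIC))
E
```

```text
square_board {'c': array([436.5, 126.1]), 'wh': array([59.4, 59.2]), 'a': 13.2, 'bbox': [227, 187, 53, 50], 'area': 1796} z 0.013044265376404407
{'c': array([437.2, 127. ]), 'wh': array([83. , 81.3]), 'a': 13.46, 'bbox': [217, 175, 74, 71], 'area': 3400, 'z': 0.0135, 'p': 0.65}
tall_board {'c': array([582., 312.]), 'wh': array([93.4, 61.4]), 'a': 89.61, 'bbox': [340, 32, 50, 74], 'area': 3532} z 0.013090598423447064
{'c': array([581.9, 311.5]), 'wh': array([114.4,  83.9]), 'a': 89.66, 'bbox': [330, 24, 69, 91], 'area': 5840, 'z': 0.0137, 'p': 0.63}
square_book {'c': array([436.8, 297.3]), 'wh': array([62.4, 61.1]), 'a': 76.55, 'bbox': [218, 52, 57, 57], 'area': 2383, 'z': 0.0273, 'p': 0.78}
tall_book {'c': array([589.2,  89.4]), 'wh': array([96. , 63.7]), 'a': 83.06, 'bbox': [340, 204, 57, 71], 'area': 3033, 'z': 0.0233, 'p': 0.87}
```

View pics/z1.png

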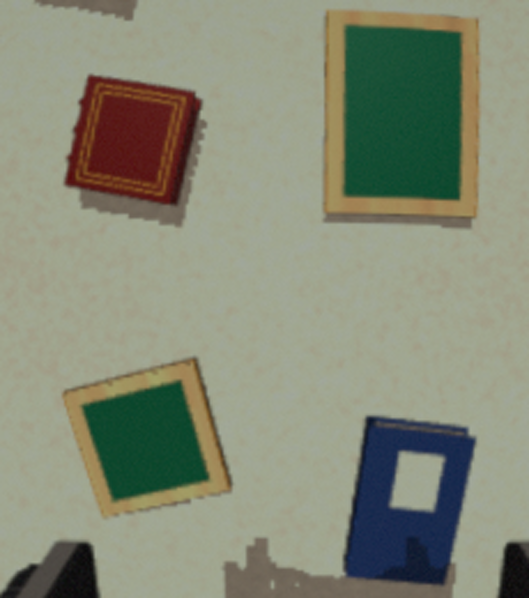

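apply_moves --deltas '[[[0, 0, -0.047], [-21, 9.7, -11], 1], [[0, 0, -0.047], [-21, 9.7, -11], 1], [[0, 0, -0.047], [-21, 9.7, -11], 1], [[0, 0, -0.047], [-21, 9.7, -11], 1], [[0, 0, -0.047], [-21, 9.7, -11], 1], [[0, 0, 0], [0, 0, 0], 1], [[0, 0, 0], [0, 0, 0], 1], [[0, 0, 0], [0, 0, 0], 1], [[0, 0, 0], [0, 0, 0], 1], [[0, 0, 0], [0, 0, 0], 1]]'

```text
clock: 3.77
eef_pos: [0.4215, 0.2283, 0.2019]
tool_rot: [[0.233, 0.972, 0.002], [0.972, -0.233, 0.0], [0.001, 0.002, -1.0]]
force: [-0.0, -0.8, 0.1]
gripper_width: 0.0855
```

```bash
cat > v.py <<'E'
from h import *
import sys
# usage: v.py pic [name near_x near_y]... ; boards: also baize
p,pose=wrist(); cv2.imwrite(f"pics/{sys.argv[1]}.png",p["frame"])
R=pose[0]; print("tcp",(pose[1]*1000).round(1),"tool y deg",np.degrees(np.arctan2(R[1,1],R[0,1])).round(2),"z tilt",R[:2,2].round(4))
W=cloud(p,pose)
a=sys.argv[2:]
for n,x,y in zip(a[::3],a[1::3],a[2::3]):
    near=(float(x),float(y)); print(n,topfit(p,pose,n,near))
    if "board" in n:
        u,v=project(p,np.r_[np.array(near)/1000,.012],pose)[0]; g=green(p); k=np.zeros_like(g); u,v=int(u),int(v)
        k[max(0,v-130):max(0,v+130),max(0,u-130):max(0,u+130)]=1
        print("  baize",fitmask(p,pose,g&k,.012),"z",np.nanmedian(W[g&k][:,2]).round(4))
E
python3 v.py w2 square_book_center 437 297 square_board_top 437 127
```

```text
tcp [421.5 228.3 201.9] tool y deg -13.5 z tilt [0.0017 0.0003]
square_book_center {'c': array([436.1, 297.5]), 'wh': array([61.1, 60.8]), 'a': 76.44, 'bbox': [286, 88, 62, 60], 'area': 3558, 'z': 0.0273, 'p': 0.65}
square_board_top {'c': array([436.5, 127.8]), 'wh': array([82.1, 82. ]), 'a': 13.39, 'bbox': [307, 218, 87, 80], 'area': 4024, 'z': 0.0135, 'p': 0.61}
  baize {'c': array([436.7, 126. ]), 'wh': array([60. , 59.4]), 'a': 13.5, 'bbox': [319, 230, 63, 59], 'area': 2133} z 0.0131
```

View pics/w2.png

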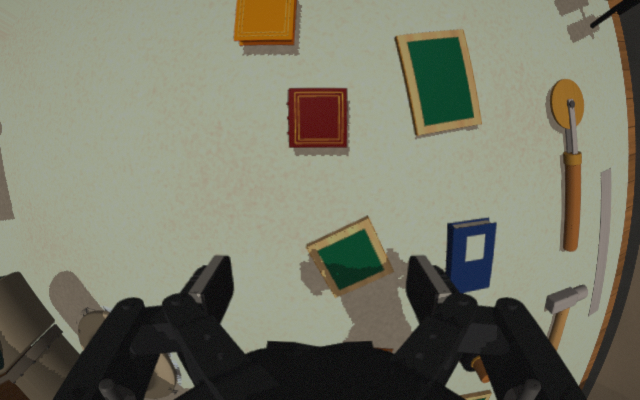

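apply_moves --deltas '[[[0, 0, 0], [3, 13.8, -24], 1], [[0, 0, 0], [3, 13.8, -24], 1], [[0, 0, 0], [3, 13.8, -24], 1], [[0, 0, 0], [3, 13.9, -24], 1], [[0, 0, 0], [2.8, 13.9, -24], 1], [[0, 0, 0], [0, 0, -20], 1], [[0, 0, 0], [0, 0, -20], 1], [[0, 0, 0], [0, 0, 0], 1], [[0, 0, 0], [0, 0, 0], 1], [[0, 0, 0], [0, 0, 0], 1]]'

```text
clock: 4.75
eef_pos: [0.4358, 0.2979, 0.0422]
tool_rot: [[0.233, 0.972, 0.002], [0.972, -0.233, 0.001], [0.001, 0.001, -1.0]]
force: [-0.3, 0.8, 0.9]
gripper_width: 0.0852
```

```bash
python3 - <<'E'
from h import *
p,pose=wrist(); cv2.imwrite("pics/w3.png",p["frame"]); print(pose)
p=snapshot("side"); cv2.imwrite("pics/s3.png",cv2.resize(p["frame"][200:360,260:460],None,fx=4,fy=4)[:600,:800])
E
```

```text
(array([[ 2.33142273e-01,  9.72441471e-01,  1.50547186e-03],
       [ 9.72442133e-01, -2.33143447e-01,  6.55755203e-04],
       [ 9.88674454e-04,  1.31110001e-03, -9.99998652e-01]]), array([0.43578898, 0.29793177, 0.04219414]))
```

View pics/w3.png

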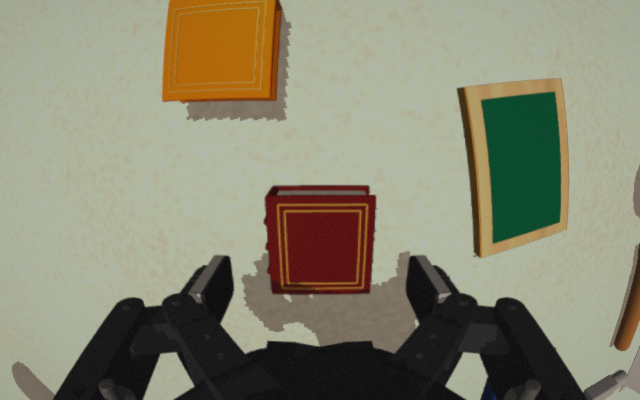

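View pics/s3.png

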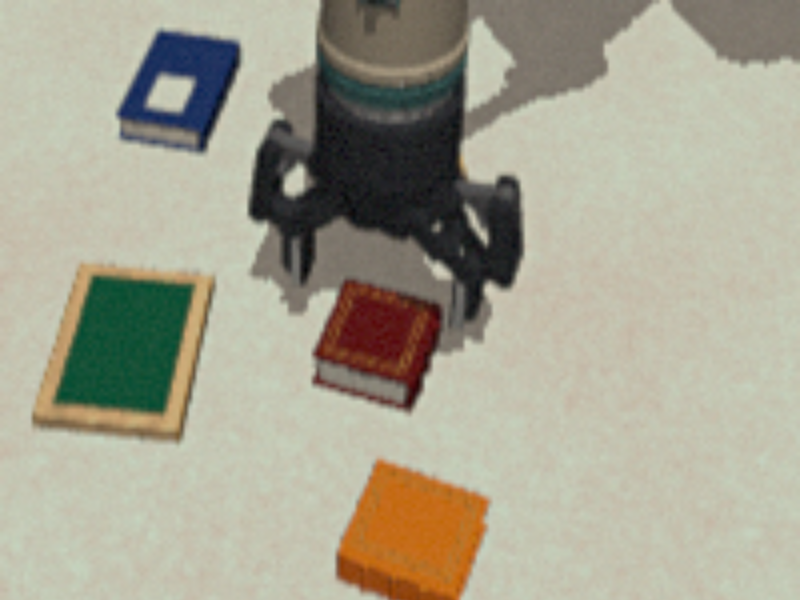

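apply_moves --deltas '[[[0, 0, 0], [0.3, -0.3, -12], 1], [[0, 0, 0], [0, 0, -12], 1], [[0, 0, 0], [0, 0, -10], 1], [[0, 0, 0], [0, 0, -7], 1], [[0, 0, 0], [0, 0, 0], 1], [[0, 0, 0], [0, 0, 0], 0.6], [[0, 0, 0], [0, 0, 0], 0.3], [[0, 0, 0], [0, 0, 0], 0.3], [[0, 0, 0], [0, 0, 0], 0.3], [[0, 0, 0], [0, 0, 0], 0.3]]' --grip_force 35

```text
clock: 5.68
eef_pos: [0.4357, 0.2977, 0.001]
tool_rot: [[0.233, 0.973, 0.001], [0.973, -0.233, 0.001], [0.001, 0.001, -1.0]]
force: [-0.1, 0.5, 4.2]
gripper_width: 0.0614
```

apply_moves --deltas '[[[0, 0, 0], [0, 0, 2], 0.3], [[0, 0, 0], [0, 0, 5], 0.3], [[0, 0, 0], [0, 0, 10], 0.3], [[0, 0, 0], [0, 0, 20], 0.3], [[0, 0, 0], [0, 0, 23], 0.3], [[0, 0, 0], [0, 0, 0], 0.3], [[0, 0, 0], [0, 0, 0], 0.3], [[0, 0, 0], [0, 0, 0], 0.3], [[0, 0, 0], [0, 0, 0], 0.3], [[0, 0, 0], [0, 0, 0], 0.3]]'

```text
clock: 6.52
eef_pos: [0.4343, 0.297, 0.0594]
tool_rot: [[0.233, 0.973, -0.002], [0.973, -0.233, -0.001], [-0.002, -0.002, -1.0]]
force: [0.3, -0.7, -1.5]
gripper_width: 0.0612
```

```bash
python3 - <<'E'
from h import *
p,pose=wrist(); cv2.imwrite("pics/w4.png",p["frame"]); print(pose)
p=snapshot("side"); cv2.imwrite("pics/s4.png",cv2.resize(p["frame"][200:360,260:460],None,fx=4,fy=4)[:600,:800])
E
```

```text
(array([[ 0.23285402,  0.97250973, -0.00195777],
       [ 0.97251054, -0.23285638, -0.0010782 ],
       [-0.00150444, -0.00165289, -0.9999975 ]]), array([0.43430648, 0.29696872, 0.05938525]))
```

View pics/w4.png

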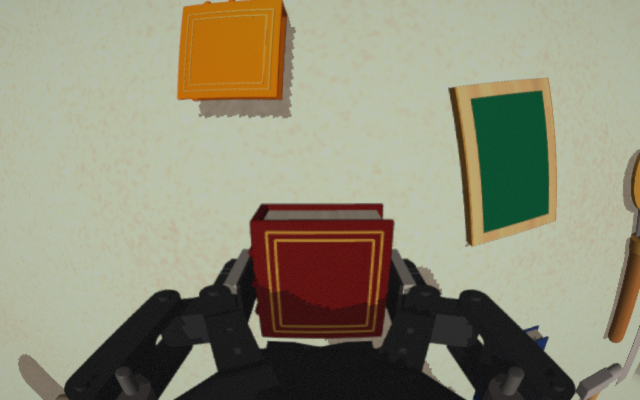

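View pics/s4.png

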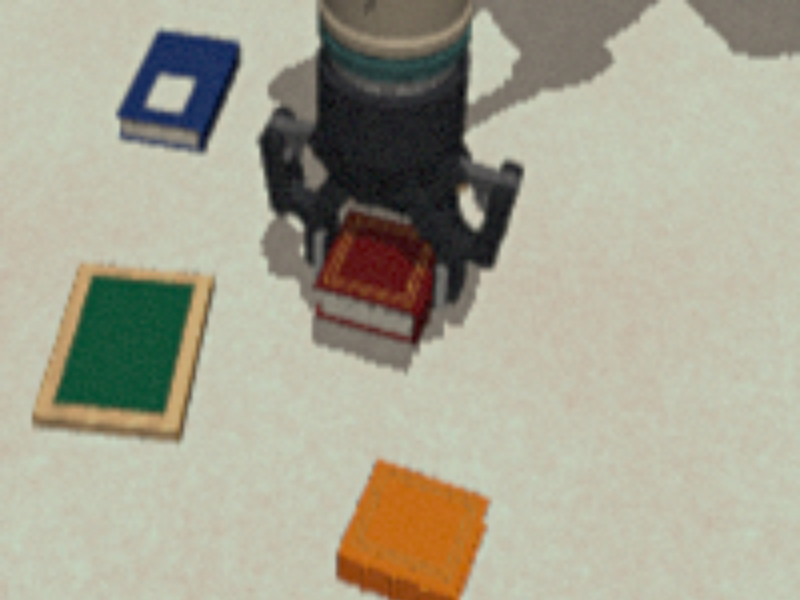

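```bash
cat > held.py <<'E'
from h import *
import sys
p,pose=wrist(); R,t=pose
n=sys.argv[1]
print("tcp",(t*1000).round(1),"tool y deg",np.degrees(np.arctan2(R[1,1],R[0,1])).round(2))
W=(cloud(p,pose)-t)@R   # tool coordinates
for o in nets.outline_of(p,n)[:2]:
    m=o["pixels"]; P=W[m]; P=P[~np.isnan(P[:,0])]
    zt=np.median(P[P[:,2]<np.percentile(P[:,2],50)][:,2])
    m2=m&(abs(W[:,:,2]-zt)<.004)
    f=fitmask(p,(np.eye(3),np.zeros(3)),m2,zt)
    print(round(o["p"],2),o["rect"],"top z tool",zt.round(4),f)
E
python3 held.py square_book_center
```

```text
tcp [434.6 297.1  59.5] tool y deg -13.46
0.96 [246.6, 203.4, 396.5, 337.3] top z tool -0.0259 {'c': array([0.7, 0.5]), 'wh': array([62. , 61.2]), 'a': 0.04, 'bbox': [249, 217, 146, 122], 'area': 15949}
0.66 [605.8, 153.0, 638.6, 338.4] top z tool 0.0363 {'c': array([-93.9, 367.2]), 'wh': array([ 32.3, 157.1]), 'a': 75.57, 'bbox': [612, 241, 28, 102], 'area': 712}
```

apply_moves --deltas '[[[0, 0, 0.067], [0.3, -24.5, 0], 0.3], [[0, 0, 0.067], [0.3, -24.5, 0], 0.3], [[0, 0, 0.067], [0.3, -24.5, 0], 0.3], [[0, 0, 0.067], [0.3, -24.5, 0], 0.3], [[0, 0, 0.067], [0.3, -24.5, 0], 0.3], [[0, 0, 0.067], [0.3, -24.5, 0], 0.3], [[0, 0, 0.067], [0, -24.5, 0], 0.3], [[0, 0, 0], [0, 0, -10], 0.3], [[0, 0, 0], [0, 0, -10], 0.3], [[0, 0, 0], [0, 0, 0], 0.3]]'

```text
clock: 7.55
eef_pos: [0.4356, 0.1251, 0.039]
tool_rot: [[-0.231, 0.973, -0.003], [0.973, 0.231, -0.0], [0.0, -0.003, -1.0]]
force: [-0.4, -0.2, -0.3]
gripper_width: 0.0611
```

```bash
python3 held.py square_book_center; python3 v.py w5 square_board_top 437 127;  python3 - <<'E'
from h import *
p=snapshot("side"); cv2.imwrite("pics/s5.png",cv2.resize(p["frame"][150:310,260:460],None,fx=4,fy=4)[:600,:800])
E
```

```text
tcp [435.6 125.1  39. ] tool y deg 13.33
0.86 [247.4, 204.0, 393.3, 336.9] top z tool -0.026 {'c': array([0.6, 0.4]), 'wh': array([62. , 60.7]), 'a': 0.18, 'bbox': [249, 218, 145, 121], 'area': 15857}
tcp [436.7 125.8  40.1] tool y deg 13.4 z tilt [-0.001  -0.0001]
square_board_top {'c': array([430.4, 151.7]), 'wh': array([81.1, 29.4]), 'a': 13.4, 'bbox': [248, 172, 143, 50], 'area': 4904, 'z': 0.0133, 'p': 0.72}
  baize {'c': array([430.6, 152. ]), 'wh': array([60.9,  7.2]), 'a': 13.4, 'bbox': [267, 190, 106, 13], 'area': 1374} z 0.013
```

View pics/w5.png

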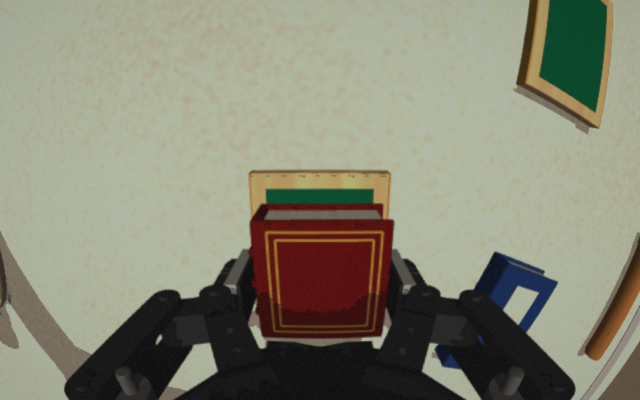

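View pics/s5.png

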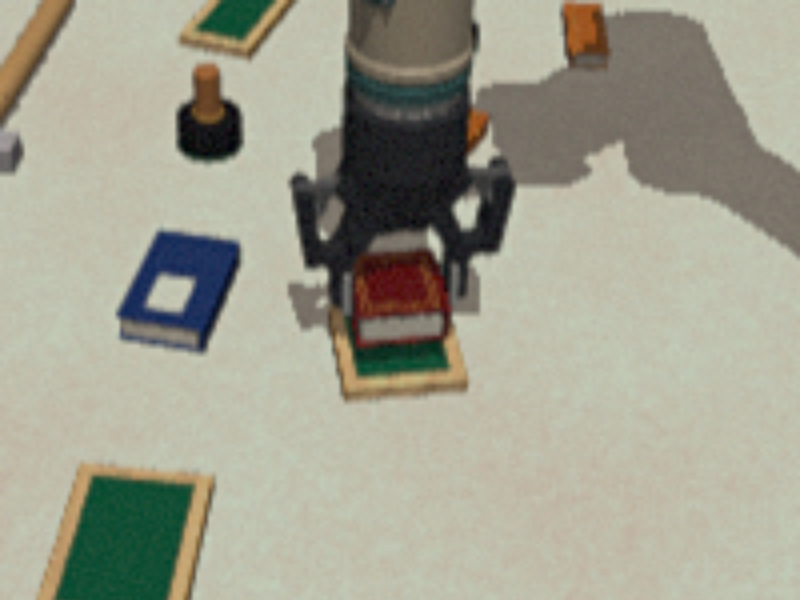

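```bash
python3 - <<'E'
from h import *
p,pose=wrist(); 
a=p["frame"][160:225,235:405]; b=p["frame"][0:140,500:640]
a=cv2.resize(a,None,fx=4.6,fy=4.6,interpolation=cv2.INTER_CUBIC); b=cv2.resize(b,None,fx=2,fy=2,interpolation=cv2.INTER_CUBIC)
o=np.zeros((a.shape[0]+b.shape[0],800,3),np.uint8); o[:a.shape[0],:a.shape[1]]=a; o[a.shape[0]:,:b.shape[1]]=b
cv2.imwrite("pics/z5.png",o[:600])
E
```

```text
(no output)
```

View pics/z5.png

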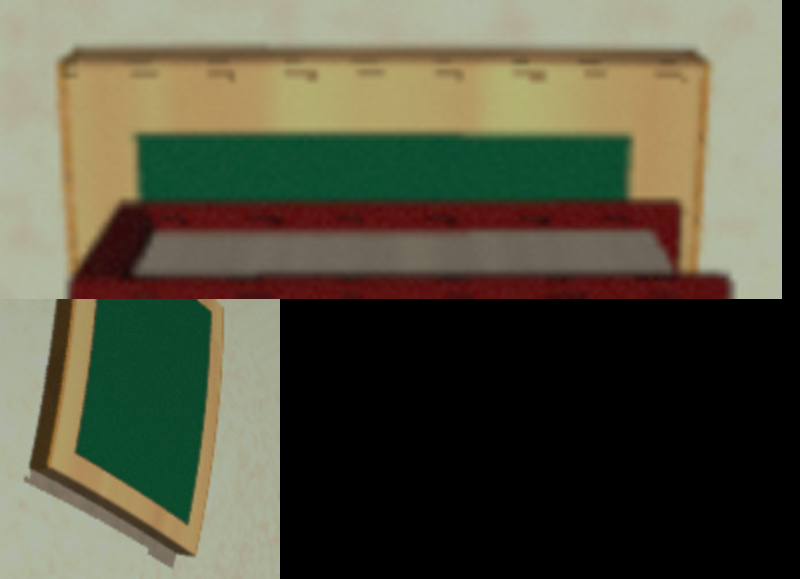

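apply_moves --deltas '[[[0, 0, 0], [-0.2, -0.4, -8], 0.3], [[0, 0, 0], [0, 0, -7], 0.3], [[0, 0, 0], [0, 0, -5], 0.3], [[0, 0, 0], [0, 0, -2], 0.3], [[0, 0, 0], [0, 0, -1.5], 0.3], [[0, 0, 0], [0, 0, -1], 0.3], [[0, 0, 0], [0, 0, -1], 0.3], [[0, 0, 0], [0, 0, -0.5], 0.3], [[0, 0, 0], [0, 0, 0], 0.3], [[0, 0, 0], [0, 0, 0], 0.3]]'

```text
clock: 8.68
eef_pos: [0.4369, 0.1255, 0.0145]
tool_rot: [[-0.232, 0.973, 0.0], [0.973, 0.232, 0.0], [-0.0, 0.0, -1.0]]
force: [0.5, -0.3, -1.3]
gripper_width: 0.0613
```

```bash
python3 held.py square_book_center;  python3 - <<'E'
from h import *
s=robot.sense();print(s["eef_pos"],s["force"])
p=snapshot("side"); cv2.imwrite("pics/s6.png",cv2.resize(p["frame"][190:260,310:410],None,fx=8,fy=8)[:600,:800])
E
```

```text
tcp [436.9 125.5  14.5] tool y deg 13.41
0.66 [247.0, 203.9, 393.5, 338.2] top z tool -0.026 {'c': array([0.6, 0.4]), 'wh': array([62. , 60.9]), 'a': 0.22, 'bbox': [249, 218, 145, 121], 'area': 15911}
[0.43688716 0.12549092 0.01448639] [-0.04284831 -0.20260207 -0.86658013]
```

View pics/s6.png

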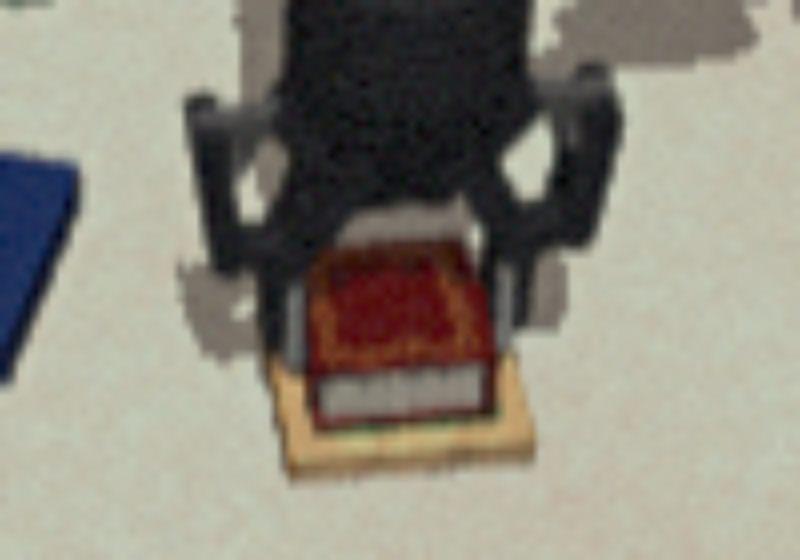

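apply_moves --deltas '[[[0, 0, 0], [-0.4, -0.3, -0.5], 0.3], [[0, 0, 0], [0, 0, -0.5], 0.3], [[0, 0, 0], [0, 0, -0.5], 0.3], [[0, 0, 0], [0, 0, -0.3], 0.3], [[0, 0, 0], [0, 0, 0], 0.3], [[0, 0, 0], [0, 0, 0], 0.8], [[0, 0, 0], [0, 0, 0], 1], [[0, 0, 0], [0, 0, 0], 1], [[0, 0, 0], [0, 0, 0], 1], [[0, 0, 0], [0, 0, 10], 1]]'

```text
clock: 9.67
eef_pos: [0.435, 0.125, 0.0213]
tool_rot: [[-0.232, 0.973, -0.004], [0.973, 0.232, -0.0], [0.0, -0.004, -1.0]]
force: [-0.4, 0.2, -0.4]
gripper_width: 0.0856
```

apply_moves --deltas '[[[0, 0, 0], [0, 0, 30], 1], [[0, 0, 0], [0, 0, 30], 1], [[0, 0, -0.06], [20, -25, 30], 1], [[0, 0, -0.06], [20, -25, 30], 1], [[0, 0, -0.06], [20, -25, 0], 1], [[0, 0, -0.06], [20, -25, 0], 1], [[0, 0, -0.06], [10, 0, 0], 1], [[0, 0, -0.056], [0, 0, 0], 1], [[0, 0, 0], [0, 0, 0], 1], [[0, 0, 0], [0, 0, 0], 1]]'

```text
clock: 10.5
eef_pos: [0.5239, 0.0276, 0.1391]
tool_rot: [[0.12, 0.993, -0.001], [0.993, -0.12, 0.0], [-0.0, -0.001, -1.0]]
force: [-0.2, -0.4, -0.1]
gripper_width: 0.0856
```

```bash
python3 v.py w7 square_book_center 437 126 square_board_top 437 126 tall_book_center 590 88
```

```text
tcp [523.9  27.6 139.1] tool y deg -6.92 z tilt [-0.0011  0.0001]
square_book_center {'c': array([437.5, 125.2]), 'wh': array([61.4, 62.1]), 'a': 13.47, 'bbox': [159, 55, 86, 97], 'area': 4907, 'z': 0.0391, 'p': 0.71}
square_board_top {'c': array([437.4, 126.1]), 'wh': array([82.6, 80. ]), 'a': 13.42, 'bbox': [184, 45, 84, 115], 'area': 2262, 'z': 0.0131, 'p': 0.92}
  baize None z nan
tall_book_center {'c': array([589.2,  88.3]), 'wh': array([96. , 62.8]), 'a': 83.18, 'bbox': [350, 65, 75, 114], 'area': 7972, 'z': 0.0233, 'p': 0.55}
  return np.nanmean(a, axis, out=out, keepdims=keepdims)
```

View pics/w7.png

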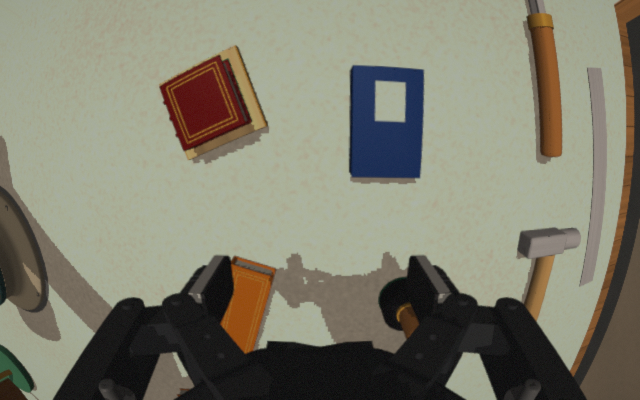

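apply_moves --deltas '[[[0, 0, 0], [16.3, 15.2, -18], 1], [[0, 0, 0], [16.3, 15.2, -18], 1], [[0, 0, 0], [16.3, 15.2, -18], 1], [[0, 0, 0], [16.4, 15.3, -18], 1], [[0, 0, 0], [0, 0, 0], 1], [[0, 0, 0], [0, 0, 0], 1], [[0, 0, 0], [0, 0, -12], 1], [[0, 0, 0], [0, 0, -12], 1], [[0, 0, 0], [0, 0, 0], 1], [[0, 0, 0], [0, 0, 0], 1]]'

```text
clock: 11.53
eef_pos: [0.5888, 0.0882, 0.044]
tool_rot: [[0.122, 0.993, -0.001], [0.993, -0.122, -0.0], [-0.0, -0.001, -1.0]]
force: [0.3, 0.3, 0.2]
gripper_width: 0.0854
```

```bash
python3 held.py tall_book_center
```

```text
tcp [588.8  88.2  44. ] tool y deg -6.99
0.64 [266.9, 154.1, 382.2, 310.3] top z tool 0.0209 {'c': array([0.7, 0.9]), 'wh': array([62.1, 95.4]), 'a': 89.98, 'bbox': [265, 161, 113, 150], 'area': 15725}
```

apply_moves --deltas '[[[0, 0, 0], [0.5, 0.5, -12], 1], [[0, 0, 0], [0, 0, -12], 1], [[0, 0, 0], [0, 0, -11], 1], [[0, 0, 0], [0, 0, -8], 1], [[0, 0, 0], [0, 0, 0], 1], [[0, 0, 0], [0, 0, 0], 0.6], [[0, 0, 0], [0, 0, 0], 0.3], [[0, 0, 0], [0, 0, 0], 0.3], [[0, 0, 0], [0, 0, 0], 0.3], [[0, 0, 0], [0, 0, 0], 0.3]]' --grip_force 35

```text
clock: 12.47
eef_pos: [0.5908, 0.0891, 0.0012]
tool_rot: [[0.122, 0.993, 0.002], [0.993, -0.122, 0.0], [0.0, 0.002, -1.0]]
force: [-0.1, 0.1, 2.5]
gripper_width: 0.0631
```

apply_moves --deltas '[[[0, 0, 0], [0, 0, 2], 0.3], [[0, 0, 0], [0, 0, 5], 0.3], [[0, 0, 0], [0, 0, 10], 0.3], [[0, 0, 0], [0, 0, 20], 0.3], [[0, 0, 0], [0, 0, 23], 0.3], [[0, 0, 0], [0, 0, 0], 0.3], [[0, 0, 0], [0, 0, 0], 0.3], [[0, 0, 0], [0, 0, 0], 0.3], [[0, 0, 0], [0, 0, 0], 0.3], [[0, 0, 0], [0, 0, 0], 0.3]]'

```text
clock: 13.3
eef_pos: [0.5891, 0.0891, 0.0593]
tool_rot: [[0.122, 0.993, -0.003], [0.993, -0.122, -0.0], [-0.0, -0.003, -1.0]]
force: [-0.7, -0.2, -1.0]
gripper_width: 0.0633
```

```bash
python3 held.py tall_book_center; python3 v.py w8 tall_board_top 582 312
```

```text
tcp [589.1  89.1  59.3] tool y deg -6.99
0.59 [249.9, 168.7, 400.5, 348.7] top z tool -0.0219 {'c': array([3.3, 1. ]), 'wh': array([89.2, 61.8]), 'a': 0.0, 'bbox': [247, 178, 150, 171], 'area': 22406}
tcp [589.5  89.1  59.5] tool y deg -6.99 z tilt [-0.0019 -0.0001]
tall_board_top None
  baize None z nan
  return np.nanmean(a, axis, out=out, keepdims=keepdims)
```

View pics/w8.png

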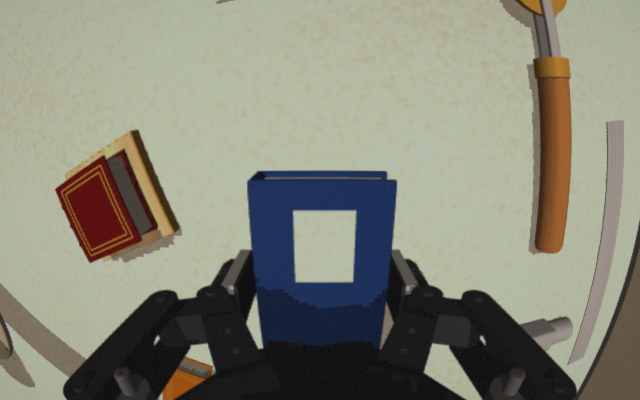

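apply_moves --deltas '[[[0, 0, 0.023], [-1.6, 28, 8], 0.3], [[0, 0, 0.023], [-1.6, 28, 8], 0.3], [[0, 0, 0.023], [-1.6, 28, 8], 0.3], [[0, 0, 0.023], [-1.6, 28, 0], 0.3], [[0, 0, 0.0235], [-1.6, 28, 0], 0.3], [[0, 0, 0], [0, 0, 0], 0.3], [[0, 0, 0], [0, 0, 0], 0.3], [[0, 0, 0], [0, 0, 0], 0.3], [[0, 0, 0], [0, 0, 0], 0.3], [[0, 0, 0], [0, 0, 0], 0.3]]'

```text
clock: 14.33
eef_pos: [0.5822, 0.2279, 0.0843]
tool_rot: [[0.008, 1.0, -0.0], [1.0, -0.008, -0.0], [-0.0, -0.0, -1.0]]
force: [-1.0, 0.3, -1.4]
gripper_width: 0.0634
```

```bash
python3 held.py tall_book_center; python3 v.py w9 tall_board_top 582 312
```

```text
tcp [582.2 227.9  84.3] tool y deg -0.46
0.79 [250.4, 168.9, 398.0, 347.3] top z tool -0.0219 {'c': array([3.6, 1. ]), 'wh': array([88.3, 61.7]), 'a': 0.14, 'bbox': [247, 178, 149, 169], 'area': 22290}
tcp [582.3 228.1  84.4] tool y deg -0.46 z tilt [-0.0001 -0.0002]
tall_board_top {'c': array([581.9, 314.4]), 'wh': array([108.2,  83.6]), 'a': 89.54, 'bbox': [257, 21, 122, 153], 'area': 18205, 'z': 0.0135, 'p': 0.82}
  baize {'c': array([581.9, 312.3]), 'wh': array([94.5, 62.8]), 'a': 89.44, 'bbox': [272, 33, 92, 134], 'area': 12084} z 0.013
```

View pics/w9.png

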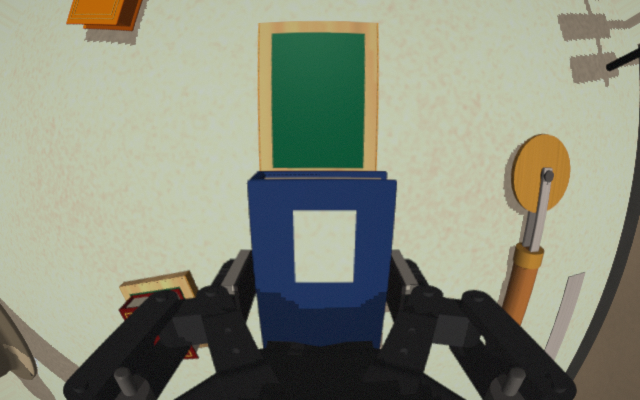

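apply_moves --deltas '[[[0, 0, 0], [-0.3, 21, -5], 0.3], [[0, 0, 0], [-0.3, 21, -10], 0.3], [[0, 0, 0], [-0.2, 21, -10], 0.3], [[0, 0, 0], [-0.2, 21, -15], 0.3], [[0, 0, 0], [0, 0, -10], 0.3], [[0, 0, 0], [0, 0, -8], 0.3], [[0, 0, 0], [0, 0, 0], 0.3], [[0, 0, 0], [0, 0, 0], 0.3], [[0, 0, 0], [0, 0, 0], 0.3], [[0, 0, 0], [0, 0, 0], 0.3]]'

```text
clock: 15.37
eef_pos: [0.5819, 0.3125, 0.0275]
tool_rot: [[0.007, 1.0, 0.002], [1.0, -0.007, 0.0], [0.0, 0.002, -1.0]]
force: [0.5, 0.1, -1.6]
gripper_width: 0.0631
```

```bash
python3 held.py tall_book_center; python3 v.py w10 tall_board_top 582 325;python3 - <<'E'
from h import *
p=snapshot("side"); cv2.imwrite("pics/s10.png",cv2.resize(p["frame"][220:320,240:340],None,fx=6,fy=6)[:600,:800])
E
```

```text
tcp [581.9 312.5  27.5] tool y deg -0.43
0.82 [246.9, 166.7, 399.3, 347.3] top z tool -0.0218 {'c': array([3.6, 1. ]), 'wh': array([88.3, 61.8]), 'a': 0.08, 'bbox': [247, 178, 150, 170], 'area': 22383}
tcp [581.8 312.7  27.5] tool y deg -0.42 z tilt [0.0015 0.0005]
tall_board_top {'c': array([582.1, 340.6]), 'wh': array([57.9, 83.4]), 'a': 89.57, 'bbox': [240, 147, 160, 104], 'area': 4860, 'z': 0.0132, 'p': 0.82}
  baize {'c': array([582.4, 358.1]), 'wh': array([ 2.3, 62.6]), 'a': 89.47, 'bbox': [260, 166, 120, 5], 'area': 540} z 0.0131
```

View pics/w10.png

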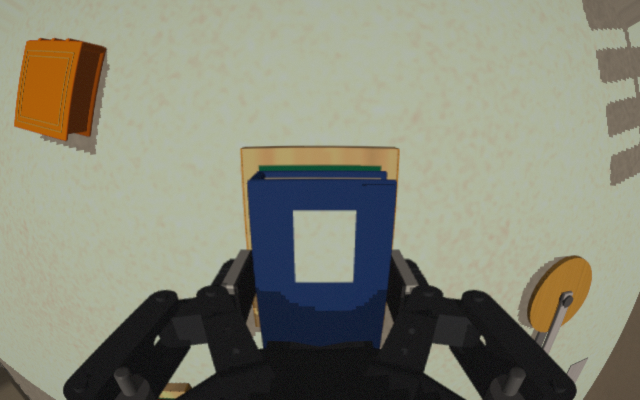

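View pics/s10.png

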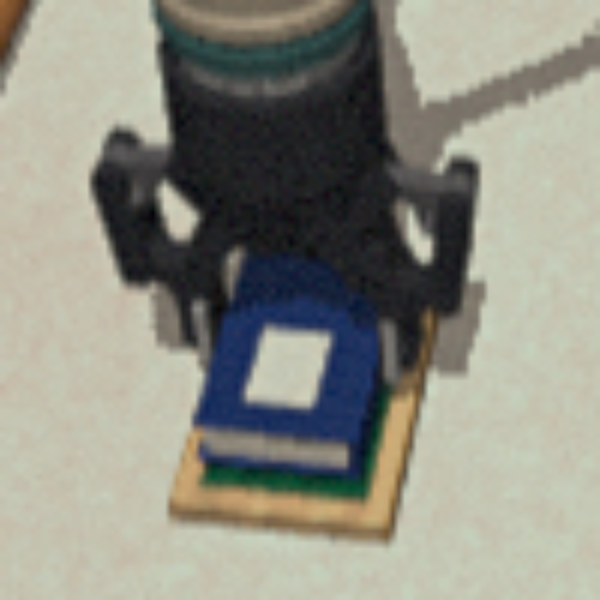

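apply_moves --deltas '[[[0, 0, 0], [-0.6, -0.6, -4], 0.3], [[0, 0, 0], [0, 0, -3.5], 0.3], [[0, 0, 0], [0, 0, -2], 0.3], [[0, 0, 0], [0, 0, -1.5], 0.3], [[0, 0, 0], [0, 0, -1], 0.3], [[0, 0, 0], [0, 0, -1], 0.3], [[0, 0, 0], [0, 0, -0.5], 0.3], [[0, 0, 0], [0, 0, -0.5], 0.3], [[0, 0, 0], [0, 0, -0.4], 0.3], [[0, 0, 0], [0, 0, 0], 0.3]]'

```text
clock: 16.45
eef_pos: [0.5805, 0.3125, 0.0132]
tool_rot: [[0.006, 1.0, 0.0], [1.0, -0.006, 0.0], [0.0, 0.0, -1.0]]
force: [-2.1, -0.7, 4.8]
gripper_width: 0.0632
```

```bash
python3 -c "
from h import *
s=robot.sense();print(s['eef_pos'],s['force'])"
```

```text
[0.58046848 0.31253308 0.01317638] [-2.0541045  -0.68052604  4.79734529]
```

Contact (about 5 N). Release, lift, and look.

apply_moves --deltas '[[[0, 0, 0], [0, 0, 0], 0.6], [[0, 0, 0], [0, 0, 0], 0.9], [[0, 0, 0], [0, 0, 0], 1], [[0, 0, 0], [0, 0, 0], 1], [[0, 0, 0], [0, 0, 10], 1], [[0, 0, 0], [0, 0, 25], 1], [[0, 0, 0], [0, -20, 30], 1], [[0, 0, 0], [-10, -35, 30], 1], [[0, 0, 0], [-10, -35, 20], 1], [[0, 0, 0], [0, 0, 0], 1]]'

```text
clock: 17.28
eef_pos: [0.5624, 0.2223, 0.1289]
tool_rot: [[0.009, 1.0, 0.006], [1.0, -0.009, -0.002], [-0.002, 0.006, -1.0]]
force: [-0.6, -0.1, 0.6]
gripper_width: 0.0857
```

```bash
python3 v.py w11 square_book_center 437 126 tall_book_center 582 312 tall_board_top 582 312
```

```text
tcp [562.4 222.3 128.9] tool y deg -0.5 z tilt [ 0.006  -0.0019]
square_book_center {'c': array([426.1, 144.5]), 'wh': array([48. , 21.3]), 'a': 13.38, 'bbox': [155, 263, 54, 37], 'area': 560, 'z': 0.0388, 'p': 0.61}
tall_book_center {'c': array([581.3, 311.1]), 'wh': array([95.4, 62.4]), 'a': 89.66, 'bbox': [301, 34, 83, 123], 'area': 9936, 'z': 0.0353, 'p': 0.83}
tall_board_top {'c': array([581.6, 312.1]), 'wh': array([113.3,  83.7]), 'a': 89.61, 'bbox': [290, 29, 102, 134], 'area': 13202, 'z': 0.0133, 'p': 0.91}
  baize None z nan
  return np.nanmean(a, axis, out=out, keepdims=keepdims)
```

View pics/w11.png

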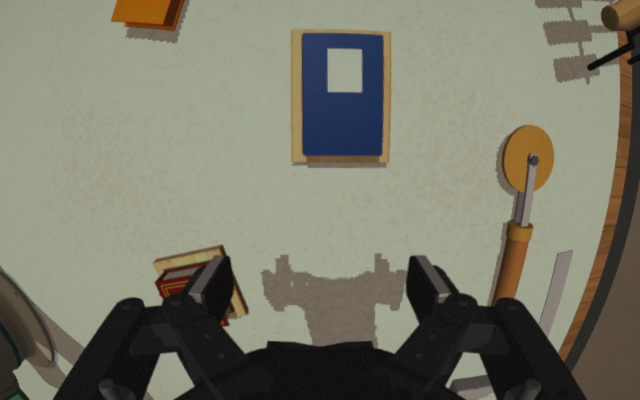

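apply_moves --deltas '[[[0, 0, -0.042], [-17, -36, 8], 1], [[0, 0, -0.042], [-17, -36, 8], 1], [[0, 0, -0.042], [-17, -36, 8], 1], [[0, 0, -0.042], [-17, -36, 8], 1], [[0, 0, -0.042], [-17, -36, 8], 1], [[0, 0, -0.042], [-17, -36, 8], 1], [[0, 0, -0.042], [-17, -36, 8], 1], [[0, 0, -0.042], [-17, -36, 8], 1], [[0, 0, -0.042], [-17, -36, 8], 1], [[0, 0, -0.042], [-15, -36, 0], 1]]'

```text
clock: 18.32
eef_pos: [0.3938, -0.1344, 0.1963]
tool_rot: [[0.414, 0.91, 0.001], [0.91, -0.414, -0.0], [0.0, 0.001, -1.0]]
force: [0.9, -0.6, -0.1]
gripper_width: 0.0855
```

apply_moves --deltas '[[[0, 0, 0], [0, -9, 0], 1], [[0, 0, 0], [0, -9, 0], 1], [[0, 0, 0], [0, 0, 0], 1], [[0, 0, 0], [0, 0, 0], 1], [[0, 0, 0], [0, 0, 0], 1], [[0, 0, 0], [0, 0, 0], 1], [[0, 0, 0], [0, 0, 0], 1], [[0, 0, 0], [0, 0, 0], 1], [[0, 0, 0], [0, 0, 0], 1], [[0, 0, 0], [0, 0, 0], 1]]'

```text
clock: 19.15
eef_pos: [0.3938, -0.1511, 0.1957]
tool_rot: [[0.413, 0.911, 0.0], [0.911, -0.413, -0.0], [-0.0, 0.0, -1.0]]
force: [-0.0, 1.2, 0.3]
gripper_width: 0.0854
```

```bash
python3 v.py w12 narrow_book_center 424 -90 round_weight_grip 599 -98 square_book_center 437 126
```

```text
tcp [ 393.8 -151.1  195.7] tool y deg -24.4 z tilt [ 0.0002 -0.0001]
narrow_book_center {'c': array([424.1, -89.8]), 'wh': array([119.9,  47.5]), 'a': 65.18, 'bbox': [298, 62, 48, 116], 'area': 5294, 'z': 0.0213, 'p': 0.77}
round_weight_grip {'c': array([601.7, -99.2]), 'wh': array([21.4, 31. ]), 'a': 88.95, 'bbox': [477, 54, 26, 23], 'area': 458, 'z': 0.0598, 'p': 0.67}
square_book_center None
```

View pics/w12.png

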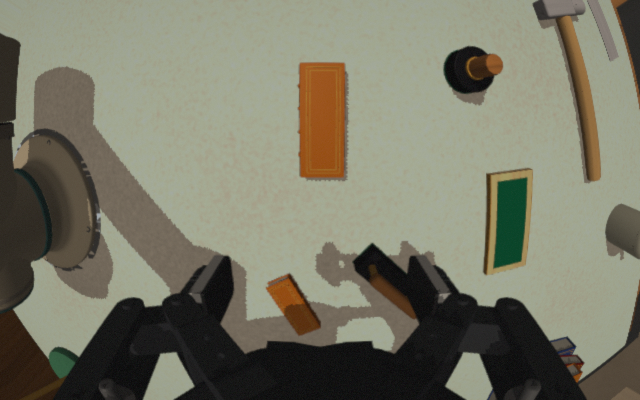

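apply_moves --deltas '[[[0, 0, -0.007], [7.6, 15.3, -34], 1], [[0, 0, 0], [7.6, 15.3, -34], 1], [[0, 0, 0], [7.6, 15.3, -34], 1], [[0, 0, 0], [7.5, 15.4, -34], 1], [[0, 0, 0], [0, 0, -15], 1], [[0, 0, 0], [0, 0, 0], 1], [[0, 0, 0], [0, 0, 0], 1], [[0, 0, 0], [0, 0, 0], 1], [[0, 0, 0], [0, 0, 0], 1], [[0, 0, 0], [0, 0, 0], 1]]'

```text
clock: 20.18
eef_pos: [0.4251, -0.0909, 0.046]
tool_rot: [[0.421, 0.907, 0.003], [0.907, -0.421, -0.001], [0.0, 0.003, -1.0]]
force: [0.5, -0.7, -0.1]
gripper_width: 0.0854
```

```bash
python3 held.py narrow_book_center
```

```text
tcp [425.1 -90.9  46. ] tool y deg -24.88
0.76 [272.5, 135.9, 357.1, 320.7] top z tool 0.025 {'c': array([ 1.1, -1.7]), 'wh': array([ 47.2, 119.5]), 'a': 89.28, 'bbox': [273, 137, 86, 184], 'area': 14178}
```

apply_moves --deltas '[[[0, 0, 0], [-0.8, 1.3, -13], 1], [[0, 0, 0], [0, 0, -13], 1], [[0, 0, 0], [0, 0, -11], 1], [[0, 0, 0], [0, 0, -8], 1], [[0, 0, 0], [0, 0, 0], 1], [[0, 0, 0], [0, 0, 0], 0.6], [[0, 0, 0], [0, 0, 0], 0.3], [[0, 0, 0], [0, 0, 0], 0.3], [[0, 0, 0], [0, 0, 0], 0.3], [[0, 0, 0], [0, 0, 0], 0.3]]' --grip_force 35

```text
clock: 21.12
eef_pos: [0.4238, -0.0891, 0.0003]
tool_rot: [[0.42, 0.908, 0.002], [0.908, -0.42, -0.001], [0.0, 0.002, -1.0]]
force: [-0.6, 0.1, 5.4]
gripper_width: 0.0472
```

apply_moves --deltas '[[[0, 0, 0], [0, 0, 0], 0.3], [[0, 0, 0], [0, 0, 2], 0.3], [[0, 0, 0], [0, 0, 5], 0.3], [[0, 0, 0], [0, 0, 10], 0.3], [[0, 0, 0], [0, 0, 25], 0.3], [[0, 0, 0], [0, 0, 40], 0.3], [[0, 0, 0], [0, 0, 38], 0.3], [[0, 0, 0], [0, 0, 0], 0.3], [[0, 0, 0], [0, 0, 0], 0.3], [[0, 0, 0], [0, 0, 0], 0.3]]'

```text
clock: 21.95
eef_pos: [0.4224, -0.0885, 0.1193]
tool_rot: [[0.42, 0.908, -0.001], [0.908, -0.42, 0.0], [-0.0, -0.001, -1.0]]
force: [0.6, 1.2, -1.8]
gripper_width: 0.0472
```

```bash
python3 held.py narrow_book_center; python3 v.py w13
```

```text
tcp [422.4 -88.5 119.3] tool y deg -24.84
0.92 [262.7, 145.1, 380.3, 344.6] top z tool -0.0207 {'c': array([9.9, 0.3]), 'wh': array([47.2, 99.2]), 'a': 89.69, 'bbox': [263, 149, 115, 197], 'area': 20017}
tcp [421.7 -88.2 118.2] tool y deg -24.84 z tilt [-0.0033  0.0013]
```

View pics/w13.png

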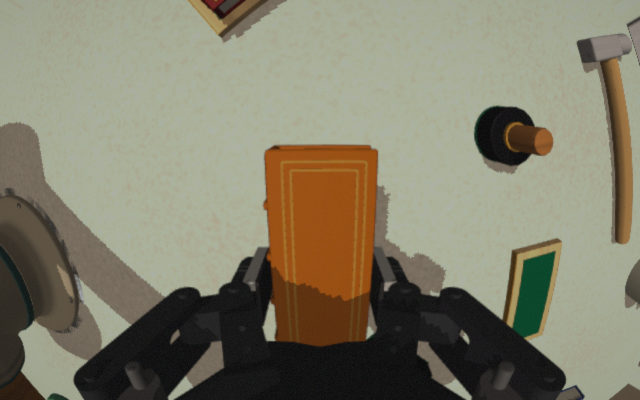

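```bash
python3 - <<'E'
from h import *
for c in ["scene","side"]:
    p=snapshot(c); W=cloud(p)
    m=(W[:,:,2]>.04)&(W[:,:,0]>.2)&(W[:,:,0]<1)&(W[:,:,1]<-.2)&(W[:,:,1]>-.9)&(W[:,:,2]<.35)
    n,l,st,ce=cv2.connectedComponentsWithStats(m.astype(np.uint8))
    for i in range(1,n):
        if st[i,4]>15:
            P=W[l==i]; print(c,ce[i].round(),np.percentile(P,[2,98],axis=0).round(3).tolist())
E
```

```text
scene [172. 244.] [[0.409, -0.327, 0.044], [0.441, -0.258, 0.065]]
scene [ 33. 370.] [[0.56, -0.66, 0.046], [0.68, -0.569, 0.095]]
scene [213. 384.] [[0.812, -0.441, 0.077], [0.859, -0.388, 0.19]]
side [333.  95.] [[0.501, -0.752, 0.041], [0.698, -0.568, 0.096]]
side [262. 116.] [[0.804, -0.438, 0.042], [0.867, -0.38, 0.185]]
side [369. 141.] [[0.418, -0.318, 0.048], [0.44, -0.282, 0.066]]
```

apply_moves --deltas '[[[0, 0, 0.0183], [8, -18, 3.5], 0.3], [[0, 0, 0.0183], [16, -36, 3.5], 0.3], [[0, 0, 0.0183], [16, -36, 3.5], 0.3], [[0, 0, 0.0183], [16, -36, 3.5], 0.3], [[0, 0, 0.0183], [16, -36, 3.5], 0.3], [[0, 0, 0.0183], [16, -36, 3.5], 0.3], [[0, 0, 0.0183], [16, -36, 3.5], 0.3], [[0, 0, 0.0183], [16, -36, 3.5], 0.3], [[0, 0, 0.0183], [16, -36, 3.5], 0.3], [[0, 0, 0], [9, -19, 0], 0.3]]'

```text
clock: 23.03
eef_pos: [0.5696, -0.4188, 0.1499]
tool_rot: [[0.267, 0.964, 0.001], [0.964, -0.267, -0.003], [-0.002, 0.002, -1.0]]
force: [0.8, -1.4, -1.1]
gripper_width: 0.0471
```

apply_moves --deltas '[[[0, 0, 0], [0, 0, 0], 0.3], [[0, 0, 0], [0, 0, 0], 0.3], [[0, 0, 0], [0, 0, 0], 0.3], [[0, 0, 0], [0, 0, 0], 0.3], [[0, 0, 0], [0, 0, 0], 0.3], [[0, 0, 0], [0, 0, 0], 0.3], [[0, 0, 0], [0, 0, 0], 0.3], [[0, 0, 0], [0, 0, 0], 0.3], [[0, 0, 0], [0, 0, 0], 0.3], [[0, 0, 0], [0, 0, 0], 0.3]]'

```text
clock: 23.87
eef_pos: [0.5682, -0.4137, 0.1513]
tool_rot: [[0.265, 0.964, 0.0], [0.964, -0.265, -0.0], [-0.0, 0.0, -1.0]]
force: [-0.2, -0.1, -1.1]
gripper_width: 0.0474
```

```bash
python3 held.py narrow_book_center; python3 v.py w14 narrow_board_top 599 -297
```

```text
tcp [ 568.2 -413.7  151.3] tool y deg -15.39
0.95 [51.1, 112.1, 91.7, 189.5] top z tool 0.1361 {'c': array([  53.5, -292.6]), 'wh': array([37.1, 85.9]), 'a': 71.93, 'bbox': [50, 115, 39, 75], 'area': 1393}
0.82 [265.1, 146.3, 377.7, 343.6] top z tool -0.0206 {'c': array([10.6,  0.4]), 'wh': array([47.1, 98. ]), 'a': 89.31, 'bbox': [263, 149, 115, 196], 'area': 19892}
tcp [ 568.2 -413.8  151.2] tool y deg -15.4 z tilt [ 0.0001 -0.0001]
narrow_board_top {'c': array([ 598.2, -301. ]), 'wh': array([133.1,  67.8]), 'a': 74.38, 'bbox': [280, 0, 77, 141], 'area': 10561, 'z': 0.0136, 'p': 0.87}
  baize {'c': array([ 598.5, -298.6]), 'wh': array([118.,  46.]), 'a': 74.56, 'bbox': [292, 5, 53, 125], 'area': 6401} z 0.013
```

View pics/w14.png

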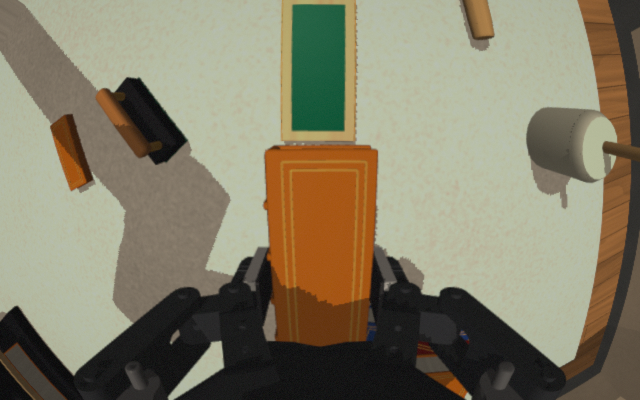

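apply_moves --deltas '[[[0, 0, 0.003], [7.5, 28.9, -20], 0.3], [[0, 0, 0], [7.5, 28.9, -20], 0.3], [[0, 0, 0], [7.5, 28.9, -20], 0.3], [[0, 0, 0], [7.6, 28.9, -20], 0.3], [[0, 0, 0], [0, 0, -15], 0.3], [[0, 0, 0], [0, 0, -15], 0.3], [[0, 0, 0], [0, 0, -12], 0.3], [[0, 0, 0], [0, 0, 0], 0.3], [[0, 0, 0], [0, 0, 0], 0.3], [[0, 0, 0], [0, 0, 0], 0.3]]'

```text
clock: 24.9
eef_pos: [0.5988, -0.2991, 0.0299]
tool_rot: [[0.263, 0.965, 0.001], [0.965, -0.263, -0.001], [-0.001, 0.002, -1.0]]
force: [-0.3, 0.8, -0.9]
gripper_width: 0.0474
```

```bash
python3 held.py narrow_book_center; python3 v.py w15 narrow_board_top 610 -250; python3 - <<'E'
from h import *
p=snapshot("side"); cv2.imwrite("pics/s15.png",cv2.resize(p["frame"][90:190,270:370],None,fx=6,fy=6)[:600,:800])
E
```

```text
tcp [ 598.8 -299.1   29.9] tool y deg -15.27
0.63 [1.2, 246.2, 48.0, 333.3] top z tool 0.0143 {'c': array([ -63.9, -294.4]), 'wh': array([48.9, 87.7]), 'a': 70.92, 'bbox': [0, 251, 49, 81], 'area': 1217}
0.61 [261.5, 144.2, 378.5, 345.0] top z tool -0.0206 {'c': array([9.9, 0.4]), 'wh': array([47.2, 99.4]), 'a': 89.41, 'bbox': [263, 148, 115, 198], 'area': 20072}
tcp [ 599.  -299.2   30.4] tool y deg -15.27 z tilt [ 0.0021 -0.0013]
narrow_board_top {'c': array([ 607.8, -266.3]), 'wh': array([70.3, 67.8]), 'a': 74.52, 'bbox': [255, 122, 130, 127], 'area': 4927, 'z': 0.0132, 'p': 0.88}
  baize {'c': array([ 611.3, -241.9]), 'wh': array([ 1.6, 39.7]), 'a': 74.55, 'bbox': [275, 141, 90, 4], 'area': 235} z 0.0131
```

View pics/w15.png

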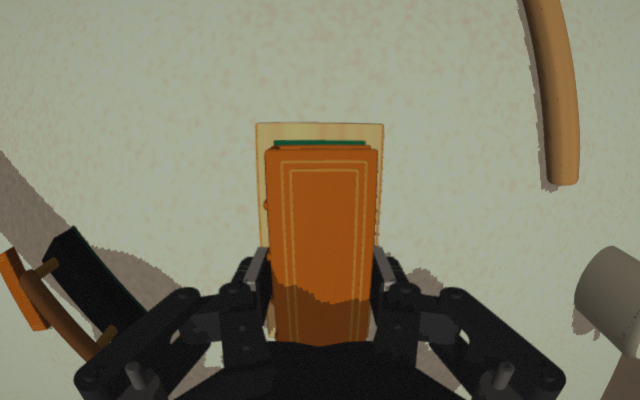

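View pics/s15.png

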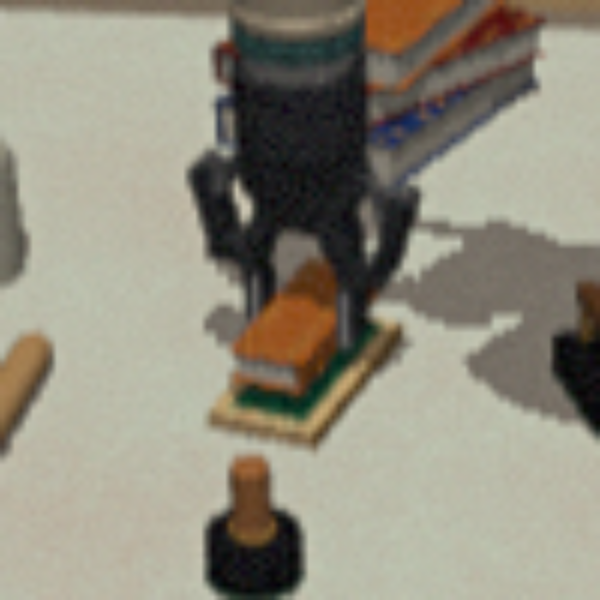

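apply_moves --deltas '[[[0, 0, 0], [-0.4, 0.1, -6], 0.3], [[0, 0, 0], [0, 0, -5], 0.3], [[0, 0, 0], [0, 0, -2], 0.3], [[0, 0, 0], [0, 0, -1.5], 0.3], [[0, 0, 0], [0, 0, -1], 0.3], [[0, 0, 0], [0, 0, -0.8], 0.3], [[0, 0, 0], [0, 0, -0.5], 0.3], [[0, 0, 0], [0, 0, -0.5], 0.3], [[0, 0, 0], [0, 0, 0], 0.3], [[0, 0, 0], [0, 0, 0], 0.3]]'

```text
clock: 25.98
eef_pos: [0.5979, -0.2981, 0.0124]
tool_rot: [[0.263, 0.965, 0.0], [0.965, -0.263, -0.0], [-0.0, 0.0, -1.0]]
force: [-1.3, 0.8, 3.7]
gripper_width: 0.0473
```

```bash
python3 -c "
from h import *
s=robot.sense();print(s['eef_pos'],s['force'])"; python3 held.py narrow_book_center; python3 v.py w16 narrow_board_top 610 -250
```

```text
[ 0.59786571 -0.2980683   0.01242539] [-1.33164848  0.77458419  3.66673869]
tcp [ 597.9 -298.1   12.4] tool y deg -15.23
0.62 [260.6, 143.7, 375.8, 345.5] top z tool -0.0206 {'c': array([9.9, 0.2]), 'wh': array([47.5, 99.2]), 'a': 89.75, 'bbox': [263, 149, 115, 198], 'area': 20095}
0.62 [0.0, 255.0, 34.6, 341.4] top z tool -0.0028 {'c': array([ -69.6, -294.2]), 'wh': array([42.5, 79. ]), 'a': 84.73, 'bbox': [0, 270, 34, 71], 'area': 499}
tcp [ 597.9 -298.1   12.4] tool y deg -15.23 z tilt [ 0.0003 -0.0002]
narrow_board_top {'c': array([ 608.8, -263.3]), 'wh': array([63.8, 67.5]), 'a': 74.33, 'bbox': [250, 125, 146, 129], 'area': 6613, 'z': 0.0131, 'p': 0.73}Traceback (most recent call last):
  File "v.py", line 13, in <module>
    print("  baize",fitmask(p,pose,g&k,.012),"z",np.nanmedian(W[g&k][:,2]).round(4))
                    ~~~~~~~^^^^^^^^^^^^^^^^^
  File "h.py", line 43, in fitmask
    cs,_=cv2.findContours(m,cv2.RETR_EXTERNAL,cv2.CHAIN_APPROX_NONE); c=max(cs,key=cv2.contourArea)
                                                                        ~~~^^^^^^^^^^^^^^^^^^^^^^^^
ValueError: max() iterable argument is empty
```

apply_moves --deltas '[[[0, 0, 0], [0, 0, 0], 0.6], [[0, 0, 0], [0, 0, 0], 0.9], [[0, 0, 0], [0, 0, 0], 1], [[0, 0, 0], [0, 0, 0], 1], [[0, 0, 0], [0, 0, 10], 1], [[0, 0, 0], [0, 0, 25], 1], [[0, 0, 0], [0, -20, 32], 1], [[0, 0, 0], [-10, -25, 30], 1], [[0, 0, 0], [-10, -25, 30], 1], [[0, 0, 0], [0, 0, 0], 1]]'

```text
clock: 27.02
eef_pos: [0.5797, -0.3756, 0.147]
tool_rot: [[0.266, 0.964, 0.01], [0.964, -0.265, -0.013], [-0.009, 0.013, -1.0]]
force: [0.8, -0.1, 0.7]
gripper_width: 0.0855
```

apply_moves --deltas '[[[0, 0, 0], [0, 0, 0], 1], [[0, 0, 0], [0, 0, 0], 1], [[0, 0, 0], [0, 0, 0], 1], [[0, 0, 0], [0, 0, 0], 1], [[0, 0, 0], [0, 0, 0], 1], [[0, 0, 0], [0, 0, 0], 1], [[0, 0, 0], [0, 0, 0], 1], [[0, 0, 0], [0, 0, 0], 1], [[0, 0, 0], [0, 0, 0], 1], [[0, 0, 0], [0, 0, 0], 1]]'

```text
clock: 27.85
eef_pos: [0.5779, -0.3681, 0.1388]
tool_rot: [[0.263, 0.965, 0.0], [0.965, -0.263, -0.0], [-0.0, 0.0, -1.0]]
force: [0.0, -0.7, 0.1]
gripper_width: 0.0854
```

```bash
sed -i 's/    n,l,st,_=cv2.conn/    m=cv2.morphologyEx(m,cv2.MORPH_OPEN,np.ones((3,3)))\n    n,l,st,_=cv2.conn/' h.py; python3 v.py w17 narrow_book_center 599 -298 narrow_board_top 599 -298 round_weight_grip 599 -98 2>&1 | grep -v Warn
```

```text
return np.nanmean(a, axis, out=out, keepdims=keepdims)
tcp [ 577.9 -368.1  138.8] tool y deg -15.22 z tilt [ 0.0001 -0.    ]
narrow_book_center {'c': array([ 598.2, -298.9]), 'wh': array([119.9,  48. ]), 'a': 75.37, 'bbox': [290, 43, 62, 147], 'area': 8506, 'z': 0.0332, 'p': 0.67}
narrow_board_top {'c': array([ 598.7, -299.4]), 'wh': array([137.8,  67.8]), 'a': 74.55, 'bbox': [282, 39, 80, 156], 'area': 11993, 'z': 0.0132, 'p': 0.89}
  baize None z nan
round_weight_grip None
```

View pics/w17.png

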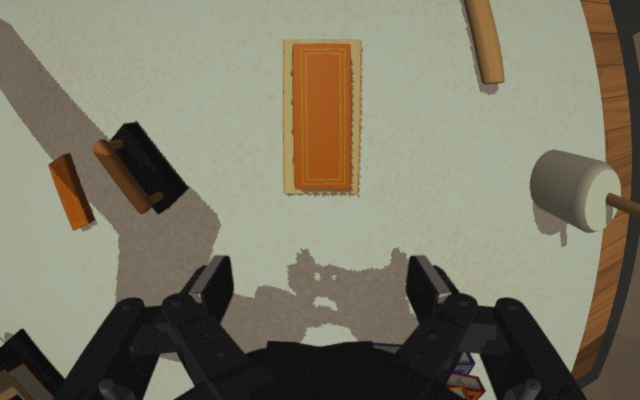

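apply_moves --deltas '[[[0, 0, 0.044], [3.5, 33, 7], 1], [[0, 0, 0.044], [3.5, 33, 7], 1], [[0, 0, 0.044], [3.5, 33, 7], 1], [[0, 0, 0.044], [3.5, 33, 7], 1], [[0, 0, 0.044], [3.5, 33, 7], 1], [[0, 0, 0.045], [3.5, 33, 7], 1], [[0, 0, 0], [0, 0, 0], 1], [[0, 0, 0], [0, 0, 0], 1], [[0, 0, 0], [0, 0, 0], 1], [[0, 0, 0], [0, 0, 0], 1]]'

```text
clock: 28.88
eef_pos: [0.5987, -0.1712, 0.1805]
tool_rot: [[0.002, 1.0, -0.0], [1.0, -0.002, -0.001], [-0.001, -0.0, -1.0]]
force: [-0.1, -0.3, -0.6]
gripper_width: 0.085
```

```bash
cat > round.py <<'E'
from h import *
import sys
p,pose=wrist(); cv2.imwrite(f"pics/{sys.argv[1]}.png",p["frame"]); R,t=pose
print("tcp",(t*1000).round(1),"tool y deg",np.degrees(np.arctan2(R[1,1],R[0,1])).round(2))
W=cloud(p,pose)
near=np.array([float(sys.argv[2]),float(sys.argv[3])])/1000; b=float(sys.argv[4]) if len(sys.argv)>4 else 0
d=np.hypot(W[:,:,0]-near[0],W[:,:,1]-near[1])
for nm,lo,hi in [("handle top",.066,.08),("disc top",.026,.036)]:
    m=(d<.045)&(W[:,:,2]>lo+b)&(W[:,:,2]<hi+b)
    if m.sum()<20: print(nm,"none"); continue
    P=W[m][:,:2]*1000; (c,r)=cv2.minEnclosingCircle(P.astype(np.float32)); print(nm,np.round(c,1),round(r,1),"z",np.median(W[m][:,2]).round(4),"median",np.median(P,0).round(1),m.sum())
    # outline circle by hull points, least squares
    h=cv2.convexHull(P.astype(np.float32))[:,0]; A=np.c_[2*h,np.ones(len(h))]; s=np.linalg.lstsq(A,(h**2).sum(1),rcond=None)[0]; print("   lsq",s[:2].round(1),np.sqrt(s[2]+s[0]**2+s[1]**2).round(1))
E
python3 round.py w18 599 -98
```

```text
tcp [ 598.7 -171.2  180.5] tool y deg -0.11
handle top [599.5 -98.7] 10.9 z 0.0722 median [599.5 -99.2] 527
   lsq [599.5 -98.8] 10.7
disc top [599.5 -99.1] 26.0 z 0.0306 median [599.6 -99.2] 1768
   lsq [599.4 -99. ] 25.7
```

View pics/w18.png

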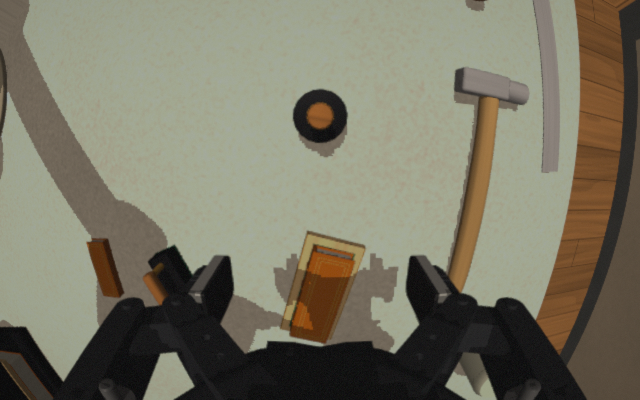

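apply_moves --deltas '[[[0, 0, 0], [0.2, 18, -18], 1], [[0, 0, 0], [0.2, 18, -18], 1], [[0, 0, 0], [0.2, 18, -18], 1], [[0, 0, 0], [0.2, 18.3, -18], 1], [[0, 0, 0], [0, 0, -20], 1], [[0, 0, 0], [0, 0, -20], 1], [[0, 0, 0], [0, 0, -20], 1], [[0, 0, 0], [0, 0, -10.5], 1], [[0, 0, 0], [0, 0, 0], 1], [[0, 0, 0], [0, 0, 0], 1]]'

```text
clock: 29.77
eef_pos: [0.5996, -0.0986, 0.0379]
tool_rot: [[0.002, 1.0, -0.001], [1.0, -0.002, 0.0], [0.0, -0.001, -1.0]]
force: [0.8, -0.0, 0.4]
gripper_width: 0.0854
```

apply_moves --deltas '[[[0, 0, 0], [0, 0, 0], 0.6], [[0, 0, 0], [0, 0, 0], 0.4], [[0, 0, 0], [0, 0, 0], 0.2], [[0, 0, 0], [0, 0, 0], 0], [[0, 0, 0], [0, 0, 0], 0], [[0, 0, 0], [0, 0, 0], 0], [[0, 0, 0], [0, 0, 0], 0], [[0, 0, 0], [0, 0, 0], 0], [[0, 0, 0], [0, 0, 0], 0], [[0, 0, 0], [0, 0, 0], 0]]' --grip_force 60

```text
clock: 30.6
eef_pos: [0.5996, -0.0978, 0.039]
tool_rot: [[0.001, 1.0, 0.0], [1.0, -0.001, -0.0], [-0.0, 0.0, -1.0]]
force: [-2.0, 0.0, 6.0]
gripper_width: 0.0202
```

apply_moves --deltas '[[[0, 0, 0], [0, 0, 3], 0], [[0, 0, 0], [0, 0, 6], 0], [[0, 0, 0], [0, 0, 12], 0], [[0, 0, 0], [0, 0, 20], 0], [[0, 0, 0], [0, 0, 20], 0], [[0, 0, 0], [0, 0, 20], 0], [[0, 0, 0], [0, 0, 10], 0], [[0, 0, 0], [0, 0, 0], 0], [[0, 0, 0], [0, 0, 0], 0], [[0, 0, 0], [0, 0, 0], 0]]'

```text
clock: 31.43
eef_pos: [0.5984, -0.0974, 0.1276]
tool_rot: [[0.001, 1.0, -0.003], [1.0, -0.001, 0.001], [0.001, -0.003, -1.0]]
force: [-0.2, 0.2, -6.0]
gripper_width: 0.0206
```

```bash
python3 round.py w19 599 -98 .088; python3 -c "
from h import *
s=robot.sense();print(s['eef_pos'],s['force'],s['gripper_width'],s['tool_rot'][:,2])"
```

```text
tcp [598.4 -97.4 127.6] tool y deg -0.04
handle top [599.7 -91.2] 25.1 z 0.1609 median [598.5 -92.9] 3151
   lsq [598.7 -90. ] 21.5
disc top [598.7 -96. ] 25.7 z 0.1192 median [598.4 -84.3] 2818
   lsq [598.4 -97.8] 25.6
[ 0.59835433 -0.09744385  0.12745173] [ 0.03303567  0.04709572 -6.01447648] 0.020440177920458234 [-3.53287474e-03  9.90481514e-04 -9.99993269e-01]
```

View pics/w19.png

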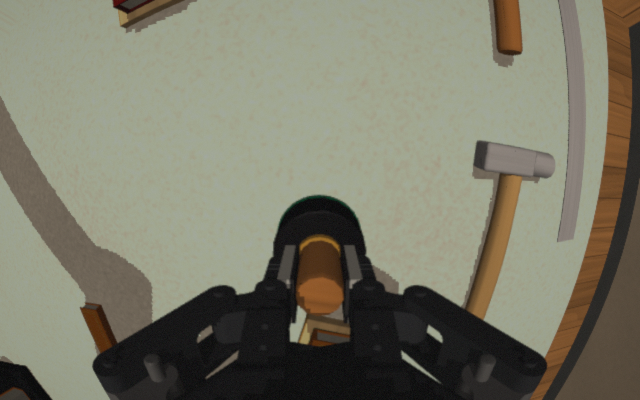

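apply_moves --deltas '[[[0, 0, 0.03], [-10, 8, 0], 0], [[0, 0, 0.03], [-20, 14, 0], 0], [[0, 0, 0.03], [-25, 18, 0], 0], [[0, 0, 0.03], [-25, 18, 0], 0], [[0, 0, 0.03], [-25, 18, 0], 0], [[0, 0, 0.03], [-25, 18, 0], 0], [[0, 0, 0.03], [-20, 14, 0], 0], [[0, 0, 0.024], [-11.5, 8, 0], 0], [[0, 0, 0], [0, 0, 0], 0], [[0, 0, 0], [0, 0, 0], 0]]'

```text
clock: 32.32
eef_pos: [0.4383, 0.0182, 0.1291]
tool_rot: [[-0.232, 0.973, 0.001], [0.973, 0.232, -0.001], [-0.001, 0.001, -1.0]]
force: [0.8, -0.3, -6.0]
gripper_width: 0.0207
```

apply_moves --deltas '[[[0, 0, 0], [0, 0, 0], 0], [[0, 0, 0], [0, 0, 0], 0], [[0, 0, 0], [0, 0, 0], 0], [[0, 0, 0], [0, 0, 0], 0], [[0, 0, 0], [0, 0, 0], 0], [[0, 0, 0], [0, 0, 0], 0], [[0, 0, 0], [0, 0, 0], 0], [[0, 0, 0], [0, 0, 0], 0], [[0, 0, 0], [0, 0, 0], 0], [[0, 0, 0], [0, 0, 0], 0]]'

```text
clock: 33.15
eef_pos: [0.4382, 0.0182, 0.1293]
tool_rot: [[-0.231, 0.973, 0.0], [0.973, 0.231, -0.0], [-0.0, 0.0, -1.0]]
force: [0.4, -0.4, -5.8]
gripper_width: 0.0206
```

```bash
python3 v.py w20 square_book_center 437 126 square_board_top 437 126 2>/dev/null
```

```text
tcp [438.2  18.2 129.3] tool y deg 13.36 z tilt [ 0.0002 -0.    ]
square_book_center {'c': array([436.7, 125.1]), 'wh': array([61.5, 61.8]), 'a': 13.33, 'bbox': [309, 34, 83, 82], 'area': 6399, 'z': 0.0392, 'p': 0.89}
square_board_top {'c': array([436.3, 126.4]), 'wh': array([81.1, 79.4]), 'a': 13.45, 'bbox': [298, 31, 98, 94], 'area': 8969, 'z': 0.0132, 'p': 0.77}
  baize None z 0.0954
```

View pics/w20.png

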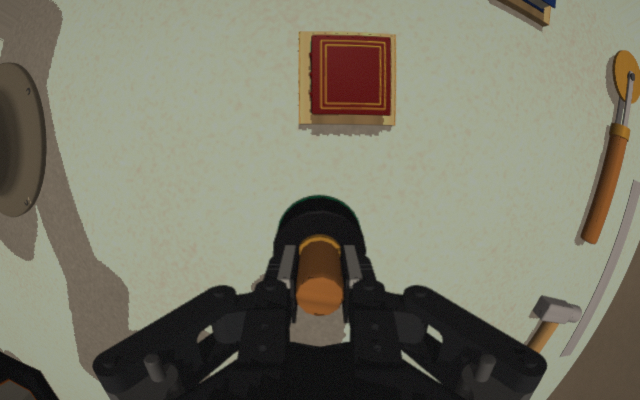

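apply_moves --deltas '[[[0, 0, 0], [-0.2, 10, 0], 0], [[0, 0, 0], [-0.2, 20, -4], 0], [[0, 0, 0], [-0.3, 24, -6], 0], [[0, 0, 0], [-0.3, 24, -6], 0], [[0, 0, 0], [-0.3, 19, -8], 0], [[0, 0, 0], [0, 10.1, -8], 0], [[0, 0, 0], [0, 0, -6], 0], [[0, 0, 0], [0, 0, 0], 0], [[0, 0, 0], [0, 0, 0], 0], [[0, 0, 0], [0, 0, 0], 0]]'

```text
clock: 34.13
eef_pos: [0.4372, 0.1246, 0.0915]
tool_rot: [[-0.23, 0.973, 0.0], [0.973, 0.23, -0.0], [-0.001, 0.0, -1.0]]
force: [0.5, 0.4, -5.3]
gripper_width: 0.0206
```

```bash
python3 round.py w21 437 125.5 .0525;  python3 -c "
from h import *
s=robot.sense();print(s['eef_pos'],s['force'],s['gripper_width'],s['tool_rot'][:,2])
p=snapshot('side'); cv2.imwrite('pics/s21.png',cv2.resize(p['frame'][180:260,310:410],None,fx=7,fy=7)[:600,:800])"
```

```text
tcp [437.2 124.6  91.5] tool y deg 13.32
handle top [435.7 130.9] 26.1 z 0.1249 median [436.8 128.2] 3090
   lsq [435.6 131.1] 21.6
disc top [437.1 126.7] 25.8 z 0.0832 median [433.  137.4] 2838
   lsq [437.3 124.1] 25.6
[0.43739641 0.12458597 0.09165837] [-0.31519612  0.66115861 -4.9501191 ] 0.02018594693353861 [ 9.59772286e-04 -2.27194079e-04 -9.99999514e-01]
```

View pics/w21.png

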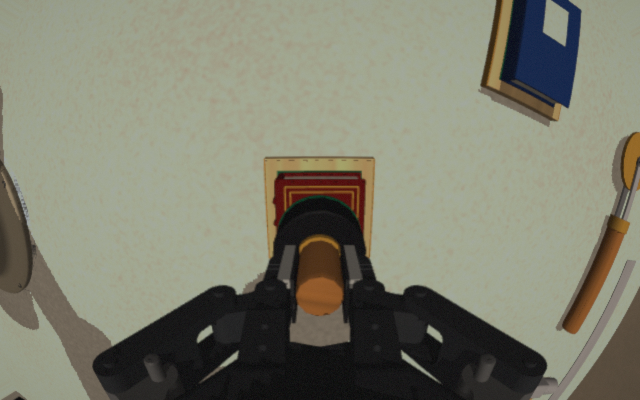

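View pics/s21.png

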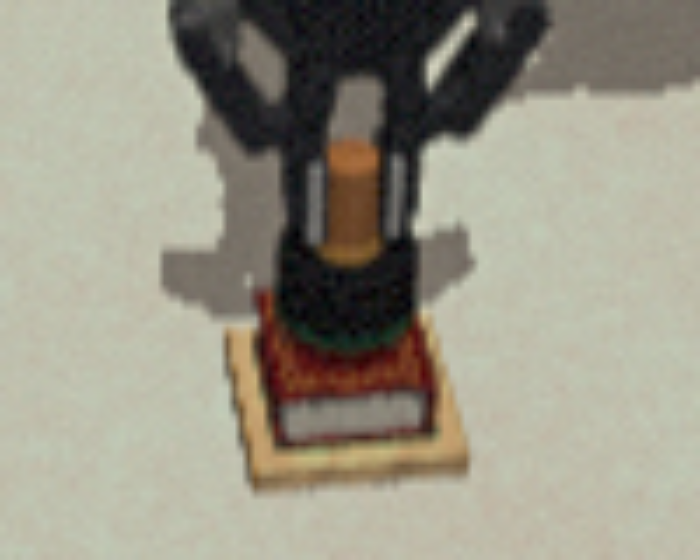

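apply_moves --deltas '[[[0, 0, 0], [-0.2, 0.7, -4], 0], [[0, 0, 0], [0, 0, -3], 0], [[0, 0, 0], [0, 0, -2], 0], [[0, 0, 0], [0, 0, -1.3], 0], [[0, 0, 0], [0, 0, -0.8], 0], [[0, 0, 0], [0, 0, -0.6], 0], [[0, 0, 0], [0, 0, -0.5], 0], [[0, 0, 0], [0, 0, -0.4], 0], [[0, 0, 0], [0, 0, -0.4], 0], [[0, 0, 0], [0, 0, 0], 0]]'

```text
clock: 35.07
eef_pos: [0.4367, 0.126, 0.0783]
tool_rot: [[-0.231, 0.973, 0.0], [0.973, 0.231, -0.0], [-0.0, 0.0, -1.0]]
force: [-0.3, -0.1, -6.2]
gripper_width: 0.0206
```

apply_moves --deltas '[[[0, 0, 0], [0, 0, -0.3], 0], [[0, 0, 0], [0, 0, -0.3], 0], [[0, 0, 0], [0, 0, -0.3], 0], [[0, 0, 0], [0, 0, -0.3], 0], [[0, 0, 0], [0, 0, 0], 0], [[0, 0, 0], [0, 0, 0], 0], [[0, 0, 0], [0, 0, 0], 0], [[0, 0, 0], [0, 0, 0], 0], [[0, 0, 0], [0, 0, 0], 0], [[0, 0, 0], [0, 0, 0], 0]]'

```text
clock: 35.9
eef_pos: [0.4367, 0.126, 0.0771]
tool_rot: [[-0.231, 0.973, 0.0], [0.973, 0.231, 0.0], [-0.0, 0.0, -1.0]]
force: [-0.5, 0.0, -4.6]
gripper_width: 0.0207
```

apply_moves --deltas '[[[0, 0, 0], [0, 0, -0.2], 0], [[0, 0, 0], [0, 0, -0.2], 0], [[0, 0, 0], [0, 0, 0], 0], [[0, 0, 0], [0, 0, 0], 0.1], [[0, 0, 0], [0, 0, 0], 0.3], [[0, 0, 0], [0, 0, 0], 0.5], [[0, 0, 0], [0, 0, 0], 0.8], [[0, 0, 0], [0, 0, 0], 1], [[0, 0, 0], [0, 0, 0], 1], [[0, 0, 0], [0, 0, 0], 1]]'

```text
clock: 36.73
eef_pos: [0.4369, 0.126, 0.0768]
tool_rot: [[-0.231, 0.973, 0.0], [0.973, 0.231, 0.0], [-0.0, 0.0, -1.0]]
force: [-0.4, -0.4, -0.4]
gripper_width: 0.0837
```

apply_moves --deltas '[[[0, 0, 0], [0, 0, 10], 1], [[0, 0, 0], [0, 0, 25], 1], [[0, 0, 0], [0, 0, 35], 1], [[0, 0, 0], [0, -15, 30], 1], [[0, 0, 0], [10, -30, 10], 1], [[0, 0, 0], [10, -25, 0], 1], [[0, 0, 0], [0, 0, 0], 1], [[0, 0, 0], [0, 0, 0], 1], [[0, 0, 0], [0, 0, 0], 1], [[0, 0, 0], [0, 0, 0], 1]]'

```text
clock: 37.57
eef_pos: [0.4559, 0.0567, 0.1862]
tool_rot: [[-0.232, 0.973, -0.001], [0.973, 0.232, 0.001], [0.001, -0.001, -1.0]]
force: [0.3, 0.3, -0.2]
gripper_width: 0.0856
```

```bash
python3 round.py w22 437 125.5 .038; python3 v.py w22b square_book_center 437 126 square_board_top 437 126 2>/dev/null
```

```text
tcp [455.9  56.7 186.2] tool y deg 13.39
handle top [437.  124.9] 11.0 z 0.1102 median [436.9 124.8] 696
   lsq [436.9 124.7] 10.6
disc top [437.  124.9] 26.0 z 0.0686 median [437.4 125.5] 2188
   lsq [436.9 124.8] 25.6
tcp [455.9  56.8 186.2] tool y deg 13.42 z tilt [-0.0013  0.0004]
square_book_center {'c': array([433.5, 141.2]), 'wh': array([60.8, 31.2]), 'a': 10.29, 'bbox': [284, 84, 66, 35], 'area': 948, 'z': 0.0393, 'p': 0.57}
square_board_top {'c': array([436.5, 126.8]), 'wh': array([81.7, 79.5]), 'a': 13.69, 'bbox': [276, 77, 82, 78], 'area': 6240, 'z': 0.0132, 'p': 0.58}
  baize None z nan
```

View pics/w22.png

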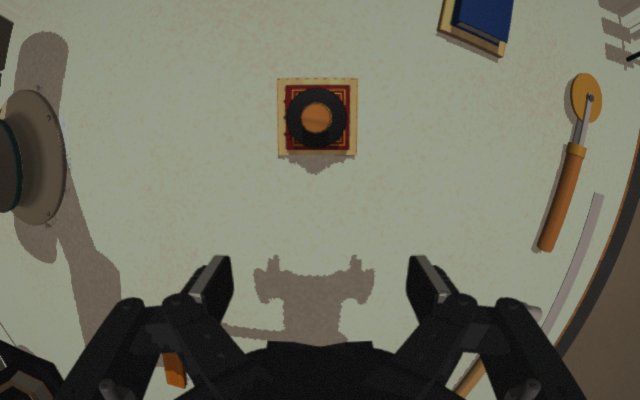

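apply_moves --deltas '[[[0, 0, 0.02], [0, -25, 0], 1], [[0, 0, 0.02], [0, -40, 0], 1], [[0, 0, 0.02], [0, -40, 0], 1], [[0, 0, 0.02], [0, -40, 0], 1], [[0, 0, 0.02], [0, -40, 0], 1], [[0, 0, 0.02], [0, -40, 0], 1], [[0, 0, 0.02], [0, -40, 0], 1], [[0, 0, 0.02], [0, -40, 0], 1], [[0, 0, 0.0215], [0, -40, 0], 1], [[0, 0, 0], [0, -40, 0], 1]]'

```text
clock: 38.6
eef_pos: [0.4565, -0.3305, 0.1866]
tool_rot: [[-0.404, 0.915, 0.0], [0.915, 0.404, 0.0], [0.0, 0.0, -1.0]]
force: [1.1, -0.1, 0.0]
gripper_width: 0.0852
```

apply_moves --deltas '[[[0, 0, 0], [0, -20, 0], 1], [[0, 0, 0], [0, -8, 0], 1], [[0, 0, 0], [0, 0, 0], 1], [[0, 0, 0], [0, 0, 0], 1], [[0, 0, 0], [0, 0, 0], 1], [[0, 0, 0], [0, 0, 0], 1], [[0, 0, 0], [0, 0, 0], 1], [[0, 0, 0], [0, 0, 0], 1], [[0, 0, 0], [0, 0, 0], 1], [[0, 0, 0], [0, 0, 0], 1]]'

```text
clock: 39.43
eef_pos: [0.4568, -0.3566, 0.1869]
tool_rot: [[-0.403, 0.915, 0.0], [0.915, 0.403, -0.0], [-0.0, 0.0, -1.0]]
force: [-0.1, 0.3, -0.7]
gripper_width: 0.0855
```

```bash
cat > bar.py <<'E'
from h import *
import sys
p,pose=wrist(); cv2.imwrite(f"pics/{sys.argv[1]}.png",p["frame"]); R,t=pose
print("tcp",(t*1000).round(1),"tool y deg",np.degrees(np.arctan2(R[1,1],R[0,1])).round(2))
W=cloud(p,pose); near=np.array([float(sys.argv[2]),float(sys.argv[3])])/1000; b=float(sys.argv[4]) if len(sys.argv)>4 else 0
d=np.hypot(W[:,:,0]-near[0],W[:,:,1]-near[1])
for nm,lo,hi in [("rail top",.058,.068),("iron top",.022,.031)]:
    m=(d<.055)&(W[:,:,2]>lo+b)&(W[:,:,2]<hi+b)
    z=np.median(W[m][:,2]); f=fitmask(p,pose,m,z); print(nm,"z",z.round(4),f)
    P=W[m][:,:2]*1000; q=P-P.mean(0); w,v=np.linalg.eigh(q.T@q); print("   pca axis deg",np.degrees(np.arctan2(v[1,1],v[0,1]))%180, "mean",P.mean(0).round(1))
E
python3 bar.py w23 424 -290
```

```text
tcp [ 456.8 -356.6  186.9] tool y deg 23.79
rail top z 0.0631 {'c': array([ 422.1, -292.4]), 'wh': array([14.1, 76.5]), 'a': 22.94, 'bbox': [304, 71, 18, 89], 'area': 1456}
   pca axis deg 112.83986791736272 mean [ 422.2 -292.6]
iron top z 0.0265 {'c': array([ 433.3, -288. ]), 'wh': array([10.9, 88.1]), 'a': 22.52, 'bbox': [319, 71, 13, 90], 'area': 927}
   pca axis deg 113.24649924836322 mean [ 423.1 -292.2]
```

View pics/w23.png

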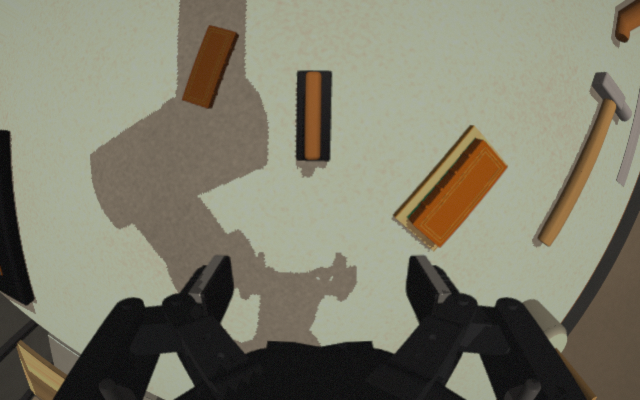

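apply_moves --deltas '[[[0, 0, -0.008], [-8.7, 16, -20], 1], [[0, 0, -0.008], [-8.7, 16, -20], 1], [[0, 0, 0], [-8.7, 16, -20], 1], [[0, 0, 0], [-8.6, 16.1, -20], 1], [[0, 0, 0], [0, 0, -10], 1], [[0, 0, 0], [0, 0, 0], 1], [[0, 0, 0], [0, 0, 0], 1], [[0, 0, 0], [0, 0, 0], 1], [[0, 0, 0], [0, 0, 0], 1], [[0, 0, 0], [0, 0, 0], 1]]'

```text
clock: 40.32
eef_pos: [0.423, -0.2942, 0.0977]
tool_rot: [[-0.388, 0.922, 0.002], [0.922, 0.388, -0.002], [-0.002, 0.001, -1.0]]
force: [0.2, -0.2, 0.4]
gripper_width: 0.0853
```

```bash
python3 bar.py w24 422 -292.5
```

```text
tcp [ 423.  -294.2   97.7] tool y deg 22.82
rail top z 0.0631 {'c': array([ 422. , -291.4]), 'wh': array([13.8, 76.7]), 'a': 22.96, 'bbox': [308, 169, 23, 116], 'area': 2557}
   pca axis deg 113.09152223020547 mean [ 421.  -289.3]
iron top z 0.0265 {'c': array([ 422.1, -291.6]), 'wh': array([33.8, 89.8]), 'a': 22.48, 'bbox': [296, 151, 48, 117], 'area': 3124}
   pca axis deg 112.32567872604942 mean [ 419.3 -285.1]
```

View pics/w24.png

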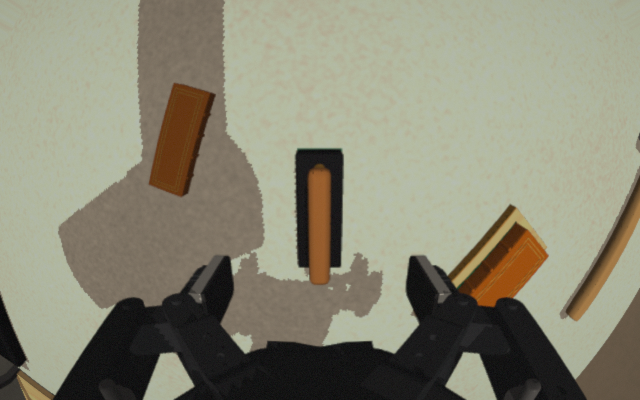

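apply_moves --deltas '[[[0, 0, 0], [-0.7, 2, -10], 1], [[0, 0, 0], [0, 0, -15], 1], [[0, 0, 0], [0, 0, -15], 1], [[0, 0, 0], [0, 0, -10], 1], [[0, 0, 0], [0, 0, -9], 1], [[0, 0, 0], [0, 0, 0], 1], [[0, 0, 0], [0, 0, 0], 1], [[0, 0, 0], [0, 0, 0], 1], [[0, 0, 0], [0, 0, 0], 0.6], [[0, 0, 0], [0, 0, 0], 0.3]]'

```text
clock: 41.2
eef_pos: [0.4217, -0.2913, 0.0384]
tool_rot: [[-0.388, 0.922, 0.001], [0.922, 0.388, -0.001], [-0.001, 0.001, -1.0]]
force: [0.2, 0.6, 0.8]
gripper_width: 0.0639
```

apply_moves --deltas '[[[0, 0, 0], [0, 0, 0], 0.2], [[0, 0, 0], [0, 0, 0], 0], [[0, 0, 0], [0, 0, 0], 0], [[0, 0, 0], [0, 0, 0], 0], [[0, 0, 0], [0, 0, 0], 0], [[0, 0, 0], [0, 0, 0], 0], [[0, 0, 0], [0, 0, 0], 0], [[0, 0, 0], [0, 0, 0], 0], [[0, 0, 0], [0, 0, 0], 0], [[0, 0, 0], [0, 0, 0], 0]]' --grip_force 70

```text
clock: 42.03
eef_pos: [0.4215, -0.2909, 0.038]
tool_rot: [[-0.388, 0.922, 0.001], [0.922, 0.388, -0.0], [-0.0, 0.001, -1.0]]
force: [0.5, 0.8, 6.1]
gripper_width: 0.0126
```

apply_moves --deltas '[[[0, 0, 0], [0, 0, 3], 0], [[0, 0, 0], [0, 0, 6], 0], [[0, 0, 0], [0, 0, 12], 0], [[0, 0, 0], [0, 0, 20], 0], [[0, 0, 0], [0, 0, 25], 0], [[0, 0, 0], [0, 0, 20], 0], [[0, 0, 0], [0, 0, 14], 0], [[0, 0, 0], [0, 0, 0], 0], [[0, 0, 0], [0, 0, 0], 0], [[0, 0, 0], [0, 0, 0], 0]]'

```text
clock: 42.87
eef_pos: [0.4201, -0.29, 0.1362]
tool_rot: [[-0.388, 0.922, -0.003], [0.922, 0.388, 0.002], [0.003, -0.002, -1.0]]
force: [-0.8, 0.1, -6.5]
gripper_width: 0.0124
```

```bash
python3 bar.py w25 421 -291 .1; python3 -c "
from h import *
s=robot.sense();print(s['force'],s['wrist_torque'],s['gripper_width'])"
```

```text
tcp [ 420.1 -290.   136.2] tool y deg 22.84
rail top z 0.1615 {'c': array([ 423.4, -286.6]), 'wh': array([32.5, 73.4]), 'a': 32.22, 'bbox': [289, 203, 77, 143], 'area': 4723}
   pca axis deg 112.89066022187909 mean [ 417.9 -284.5]
iron top z 0.1248 {'c': array([ 411.4, -269.1]), 'wh': array([34.2, 41.6]), 'a': 22.85, 'bbox': [287, 173, 66, 76], 'area': 3077}
   pca axis deg 107.03253670062371 mean [ 409.4 -264.5]
[-0.32095396  0.04284357 -5.80683539] [-0.03109784  0.03575721  0.02489805] 0.012409606120526313
```

View pics/w25.png

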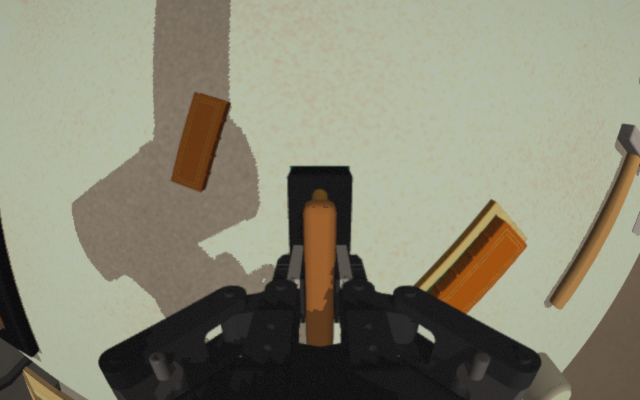

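apply_moves --deltas '[[[0, 0, -0.05], [8, 0, 0], 0], [[0, 0, -0.07], [16, 0, 0], 0], [[0, 0, -0.08], [22, 0, 0], 0], [[0, 0, -0.08], [24, -1, 0], 0], [[0, 0, -0.08], [24, -1, 0], 0], [[0, 0, -0.08], [24, -1.5, 0], 0], [[0, 0, -0.08], [22, -1.7, 0], 0], [[0, 0, -0.07], [18, -1.5, 0], 0], [[0, 0, -0.05], [13, -1, 0], 0], [[0, 0, -0.024], [7.5, 0, 0], 0]]'

```text
clock: 43.75
eef_pos: [0.6009, -0.2983, 0.135]
tool_rot: [[0.264, 0.965, -0.002], [0.965, -0.264, 0.002], [0.001, -0.002, -1.0]]
force: [-0.6, -0.3, -4.9]
gripper_width: 0.0129
```

apply_moves --deltas '[[[0, 0, 0], [0, 0, -5], 0], [[0, 0, 0], [0, 0, -10], 0], [[0, 0, 0], [0, 0, -15], 0], [[0, 0, 0], [0, 0, -10], 0], [[0, 0, 0], [0, 0, -5], 0], [[0, 0, 0], [0, 0, 0], 0], [[0, 0, 0], [0, 0, 0], 0], [[0, 0, 0], [0, 0, 0], 0], [[0, 0, 0], [0, 0, 0], 0], [[0, 0, 0], [0, 0, 0], 0]]'

```text
clock: 44.58
eef_pos: [0.6002, -0.2989, 0.0936]
tool_rot: [[0.262, 0.965, 0.001], [0.965, -0.262, -0.001], [-0.001, 0.002, -1.0]]
force: [0.0, 0.5, -5.9]
gripper_width: 0.0126
```

```bash
python3 bar.py w26 598.5 -298 .0535;python3 v.py w26 narrow_book_center 607 -260 narrow_board_top 607 -260 2>/dev/null;  python3 -c "
from h import *
p=snapshot('side'); cv2.imwrite('pics/s26.png',cv2.resize(p['frame'][90:190,270:370],None,fx=6,fy=6)[:600,:800])"
```

```text
tcp [ 600.2 -298.9   93.6] tool y deg -15.2
rail top z 0.1187 {'c': array([ 599.2, -296.6]), 'wh': array([73.3, 37.6]), 'a': 56.82, 'bbox': [274, 201, 91, 145], 'area': 4924}
   pca axis deg 74.8087379225066 mean [ 602.  -292.5]
iron top z 0.0821 {'c': array([ 606.4, -276.9]), 'wh': array([42.2, 34.2]), 'a': 74.73, 'bbox': [287, 172, 66, 77], 'area': 3115}
   pca axis deg 72.71070163257012 mean [ 607.6 -272. ]
tcp [ 600.2 -298.9   93.5] tool y deg -15.2 z tilt [ 0.0013 -0.0008]
narrow_book_center {'c': array([ 609.9, -254.8]), 'wh': array([29. , 46.9]), 'a': 75.86, 'bbox': [281, 135, 71, 45], 'area': 2327, 'z': 0.0332, 'p': 0.57}
narrow_board_top {'c': array([ 602.6, -285. ]), 'wh': array([109.4,  67.7]), 'a': 74.54, 'bbox': [271, 121, 94, 140], 'area': 4520, 'z': 0.0131, 'p': 0.58}
  baize None z 0.0608
```

View pics/w26.png

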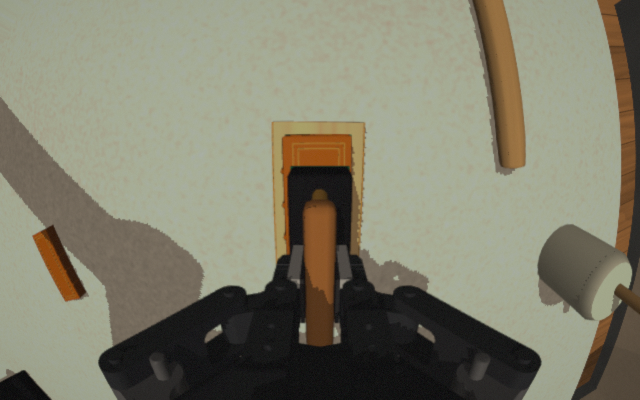

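View pics/s26.png

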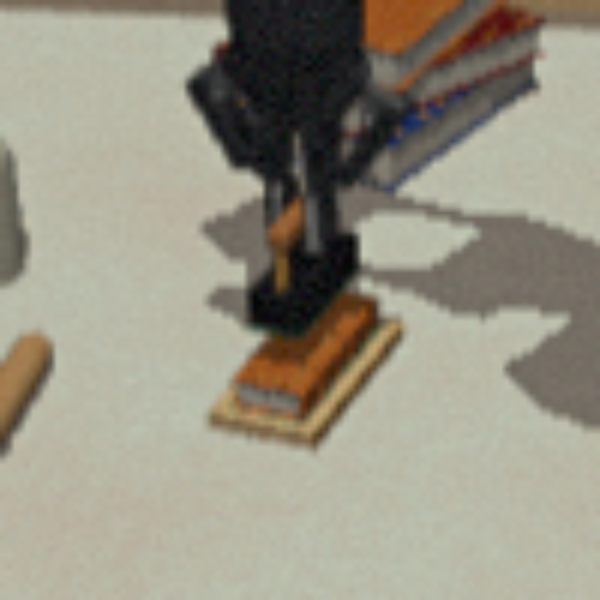

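apply_moves --deltas '[[[0, 0, 0], [-1.8, 1.2, -5], 0], [[0, 0, 0], [0, 0, -6], 0], [[0, 0, 0], [0, 0, -4], 0], [[0, 0, 0], [0, 0, -3], 0], [[0, 0, 0], [0, 0, -1.5], 0], [[0, 0, 0], [0, 0, -1], 0], [[0, 0, 0], [0, 0, -0.6], 0], [[0, 0, 0], [0, 0, -0.5], 0], [[0, 0, 0], [0, 0, -0.4], 0], [[0, 0, 0], [0, 0, 0], 0]]'

```text
clock: 45.67
eef_pos: [0.5981, -0.2975, 0.0708]
tool_rot: [[0.262, 0.965, 0.0], [0.965, -0.262, -0.0], [-0.0, 0.0, -1.0]]
force: [-0.7, 0.7, -5.8]
gripper_width: 0.0127
```

```bash
python3 bar.py w27 598.5 -298 .0325;python3 v.py w27 narrow_book_center 607 -260 narrow_board_top 607 -260 2>/dev/null
```

```text
tcp [ 598.1 -297.5   70.8] tool y deg -15.2
rail top z 0.096 {'c': array([ 603. , -296.7]), 'wh': array([74.4, 32. ]), 'a': 82.7, 'bbox': [290, 202, 76, 144], 'area': 4795}
   pca axis deg 74.80533890550264 mean [ 599.9 -291.3]
iron top z 0.0593 {'c': array([ 604.3, -275.5]), 'wh': array([42.3, 34. ]), 'a': 74.3, 'bbox': [287, 172, 66, 77], 'area': 3094}
   pca axis deg 72.98936475049516 mean [ 605.4 -270.7]
tcp [ 598.1 -297.5   70.9] tool y deg -15.2 z tilt [ 0.0003 -0.0002]
narrow_book_center {'c': array([ 603.8, -277.1]), 'wh': array([74.9, 47.9]), 'a': 75.52, 'bbox': [280, 140, 80, 118], 'area': 3695, 'z': 0.0331, 'p': 0.59}
narrow_board_top {'c': array([ 603.7, -281.8]), 'wh': array([102.4,  67.6]), 'a': 74.19, 'bbox': [270, 123, 104, 145], 'area': 4902, 'z': 0.0131, 'p': 0.56}
  baize None z 0.0382
```

View pics/w27.png

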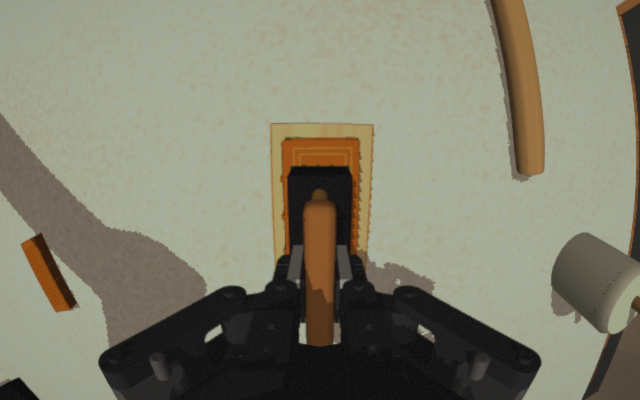

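apply_moves --deltas '[[[0, 0, 0], [0, 0, -0.3], 0], [[0, 0, 0], [0, 0, -0.3], 0], [[0, 0, 0], [0, 0, -0.2], 0], [[0, 0, 0], [0, 0, 0], 0], [[0, 0, 0], [0, 0, 0], 0], [[0, 0, 0], [0, 0, 0], 0], [[0, 0, 0], [0, 0, 0], 0], [[0, 0, 0], [0, 0, 0], 0], [[0, 0, 0], [0, 0, 0], 0], [[0, 0, 0], [0, 0, 0], 0]]'

```text
clock: 46.7
eef_pos: [0.598, -0.2974, 0.0701]
tool_rot: [[0.262, 0.965, 0.0], [0.965, -0.262, -0.0], [-0.0, 0.0, -1.0]]
force: [-0.2, 0.6, -4.4]
gripper_width: 0.0129
```

apply_moves --deltas '[[[0, 0, 0], [0, 0, -0.2], 0], [[0, 0, 0], [0, 0, -0.2], 0], [[0, 0, 0], [0, 0, 0], 0], [[0, 0, 0], [0, 0, 0], 0.1], [[0, 0, 0], [0, 0, 0], 0.3], [[0, 0, 0], [0, 0, 0], 0.5], [[0, 0, 0], [0, 0, 0], 0.8], [[0, 0, 0], [0, 0, 0], 1], [[0, 0, 0], [0, 0, 0], 1], [[0, 0, 0], [0, 0, 0], 1]]'

```text
clock: 47.53
eef_pos: [0.5981, -0.2975, 0.0696]
tool_rot: [[0.262, 0.965, 0.0], [0.965, -0.262, -0.0], [-0.0, 0.0, -1.0]]
force: [-0.4, 0.3, -0.7]
gripper_width: 0.0833
```

apply_moves --deltas '[[[0, 0, 0], [0, 0, 10], 1], [[0, 0, 0], [0, 0, 25], 1], [[0, 0, 0], [0, 0, 35], 1], [[0, 0, 0], [-10, -20, 30], 1], [[0, 0, 0], [-10, -25, 10], 1], [[0, 0, 0], [0, -25, 0], 1], [[0, 0, 0], [0, 0, 0], 1], [[0, 0, 0], [0, 0, 0], 1], [[0, 0, 0], [0, 0, 0], 1], [[0, 0, 0], [0, 0, 0], 1]]'

```text
clock: 48.37
eef_pos: [0.5779, -0.3663, 0.1793]
tool_rot: [[0.262, 0.965, -0.001], [0.965, -0.262, 0.001], [0.001, -0.001, -1.0]]
force: [0.7, -1.0, 0.7]
gripper_width: 0.0855
```

```bash
python3 bar.py w28 598.5 -298 .032;python3 v.py w28 narrow_book_center 600 -298 narrow_board_top 600 -298 2>/dev/null; python3 - <<'E'
from h import *
for c in ["scene","side"]:
    p=snapshot(c); cv2.imwrite(f"pics/{c}28.png",p["frame"])
    W=cloud(p)
    for n in ["hammer","fillet","tall_book_center","square_book_center"]:
        for o in nets.outline_of(p,n)[:2]:
            P=W[o["pixels"]]; P=P[~np.isnan(P[:,0])]; zt=np.percentile(P[:,2],90); Q=P[abs(P[:,2]-zt)<.006]; print(c,n,round(o["p"],2),*rect(Q))
E
```

```text
tcp [ 577.9 -366.3  179.3] tool y deg -15.17
rail top z 0.0951 {'c': array([ 598. , -299.7]), 'wh': array([76.4, 13.4]), 'a': 74.94, 'bbox': [313, 68, 19, 104], 'area': 1914}
   pca axis deg 75.16382514286359 mean [ 598.  -299.7]
iron top z 0.0585 {'c': array([ 586.4, -295.6]), 'wh': array([87.8, 10. ]), 'a': 74.71, 'bbox': [301, 67, 13, 103], 'area': 1154}
   pca axis deg 74.21551674780088 mean [ 598.  -297.4]
tcp [ 578.  -366.2  179.2] tool y deg -15.15 z tilt [-0.0006  0.001 ]
narrow_book_center {'c': array([ 598.4, -298.6]), 'wh': array([118.6,  47.5]), 'a': 75.49, 'bbox': [296, 55, 52, 126], 'area': 6246, 'z': 0.0333, 'p': 0.78}
narrow_board_top {'c': array([ 598.9, -299. ]), 'wh': array([137.4,  68. ]), 'a': 74.21, 'bbox': [288, 51, 70, 135], 'area': 9157, 'z': 0.0132, 'p': 0.77}
  baize None z nan
scene hammer 0.73 [ 763.9 -168.2] [258.   86.3] 76.7
scene fillet 0.82 [772. 158.] [ 25.2 223.5] 0.7
scene tall_book_center 0.49 [ 598.1 -298.9] [76.3 17. ] 72.8
scene tall_book_center 0.45 [ 600.4 -298.9] [120.   48.6] 73.9
scene square_book_center 0.81 [412.  420.5] [61.9 67.6] 72.2
scene square_book_center 0.75 [437.1 124.3] [62.5 62.8] 14.9
side hammer 0.69 [ 793.2 -164.9] [ 86.3 262.2] 3.0
side fillet 0.86 [770.7 162.4] [ 31.  219.4] 3.1
side tall_book_center 0.69 [580.9 313. ] [98.4 63. ] 89.6
side square_book_center 0.77 [408.8 422.9] [63.2 62.1] 74.0
side square_book_center 0.73 [437.7 129.3] [57.6 61.1] 13.7
```

View pics/w28.png

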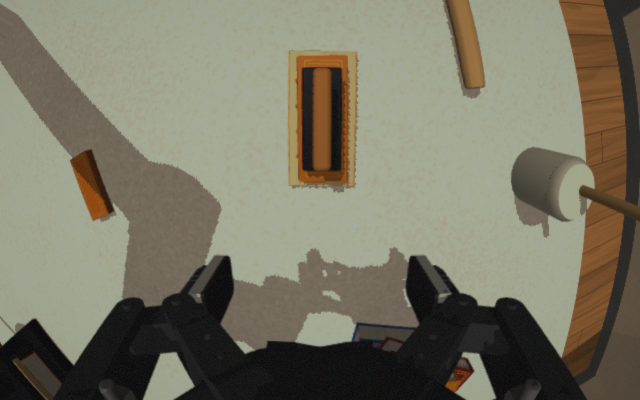

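View pics/scene28.png

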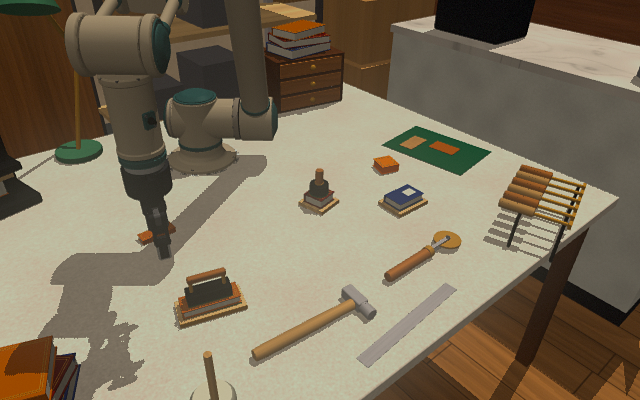

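```bash
python3 -c "
from plant import robot
print(robot.close_job())"
```

```text
the job is handed in; nothing more can be done
None
```

I laid the red, navy and larger tan books on their matching boards. After that I stood the round weight on the red book and the bar weight along the tan one. I lowered both weights in sub-millimetre steps and let go once the force reading showed they were resting. The job was handed in at about 49 s, and the gripper was clear of everything.

**Last checks, from the wrist camera:**

| Item | Offset from centre | Angle error |
|---|---|---|
| Red book on its board | about 1 mm | about 0.1° |
| Navy book on its board | about 1 mm | under 0.1° |
| Tan book on its board | about 0.5 mm | about 1° |
| Round weight on the red book | about 0.5 mm | – |
| Bar weight on the tan book | about 1 mm | about 0.5° |

**Disagreements:**
- **Tan book angle:** separate looks put it 0.8° to 1.3° off the board. I left it, because part of that comes from the spine bands in the outline fit.
- **Heights:** they read about 1 mm too high throughout, which fits the stated calibration error.
- **Hammer:** the numeric fits varied between views (76.7° and 86.2° in the scene camera). It sits at the same pixels in the pictures and was never touched.
- **Finishing wheel:** its readings stayed the same to within a few millimetres and about a degree.

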